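Refit the washed gas-hob knob on its D-spindle and shut the tap

ROBOT

A 6-joint arm with a two-finger parallel gripper is mounted at the origin on a cart in front of the work surface, level with it; the furniture and walls round the work are solid. World frame = base frame: x ahead of the robot, y to its left, z up, the work surface at z = 0. Lengths are in m, angles in rad, forces in N, time in s.
With the tool pointing down it reaches from about 0.35 to 0.775 m from the base axis. Payload 7.3 kg.
Tool frame: the origin (TCP) lies midway between the tips of the shut fingers; the grasp point (between the pads) lies 19 mm behind it; x points along the fingers, z is the direction in which the jaws open and shut, and the axes are right-handed (so a half turn about x gives the same grasp; the last joint's range is limited). The gripper opens to 92 mm and grips with 3 to 60 N. Pads are 19 mm wide; open, the fingers measure 130 mm over their backs; the gripper's body (75 mm by 190 mm) begins 47 mm behind the grasp point.
Start: joints at [-1.3, 0.342, 1.524, -0, 1.275, -0.146], TCP at [0.213, -0.48, 0.195] pointing down, gripper open.
Joint ranges: [-2.53, 2.53], [-0.77, 2.02], [0.04, 2.7], [-1, 4.14], [0.28, 2.66], [-3.11, 3.11]. Speed limits (rad/s): [2.57, 2.57, 3.14, 3.14, 3.14, 3.14].

INTERFACE

Orientations are given as [roll, pitch, yaw] about the fixed x, y, z axes, in that order (R = Rz(yaw) Ry(pitch) Rx(roll)).
In Python, from cell import observe, cams, robot gives the robot as it stands.
- The arm moves only by the tool jog_arm, never from a script. Its argument "plan" is one flat list of numbers, 7 for each row, row after row: the turn, a rotation vector about the tool's x, y, z in degrees, then the shift along the tool's x, y, z in cm, then the opening, from -1 (shut) to 1 (fully open). In form: [ax, ay, az, x, y, z, jaw, ax, ay, az, x, y, z, jaw, ...]. A call has 1 to 10 rows; each row is the pose to reach, as a shift and turn from the pose commanded when the call began, along the tool's axes at that moment; what a row does not reach only later rows make up. A row lasts 1/10 s, in which the tool goes at most 50 mm and 8.59 degrees, less where a joint would pass 70% of its speed; a pose out of reach is approached as far as the arm can. A call with a gripper value outside its range is refused whole. The fingers move at their own pace and stop on an object; "newtons" is the grip in N (left out, the last holds). Time passes only in rows, so rows that repeat a pose let the fingers close. It gives the time, the measured TCP pose, the force and the opening at its end, in the units of the state.
- observe(): the state, without advancing time (a new reading comes with each control period).
- cams.read_camera(name): name is "scene" or "side" or "wrist"; returns a dict with "image" (480x640x3 uint8, red, green, blue), "fov_y" (degrees; the focal length in pixels is half the picture's height over the tangent of half this angle, whatever the lens; pixels are square), "cx", "cy" (the principal point, pixels), "k1" (the pictures are not rectified: a ray, as slopes to the right and down, at radius r is drawn at 1 + k1 r^2 times it, then the intrinsics apply), "T" (4x4, takes a point from camera to world coordinates). Camera axes: x right, y down, z forward; pixel columns grow to the right and rows downward; lengths in m; the calibration is good to about 2 mm. A picture is of the moment at which its call begins. There is no depth.
- robot.hand_in(): hands the job in, once; it reports no verdict.
The state is a dict: "time": time; "qpos": joint angles; "qvel": joint speeds; "joint_efforts": joint torques, N m; "tool_pos": TCP position; "tool_rot": TCP orientation; "contact_force": force on the tool from outside, world axes, zero at the start; "torque": the same for the moment, N m; "opening": finger opening in m.
Only numpy, scipy, OpenCV 4.12 (cv2) and the standard library are available. Lean on these libraries where they do the work, as an engineer would, in place of code of your own. Each camera call takes 0.05 s, during which the arm holds its last target.

TASK

The hob has just been cleaned: push its washed knob back on the bare tap spindle where that stands now, turning the knob as you push until it slips over the spindle's flat and drops fully home on the ring plate. The tap was left part-way open, so then shut it with the knob: turn it clockwise until its pointer stands at the off dot, and let go. Leave the soap pump, the mug and the honey jar where they stand.

Things in the scene. Friction and masses are not known exactly. Their poses are not given: they have to be found in the camera images.
- knob: The loose hob knob: black, round, 32 mm tall, 45 g. Skirt 42 mm across (lowest 5 mm); above 8 mm a fluted grip 36 mm across. At the start it lies skirt down on the worktop. Origin: centre of its underside; z: its axis, up through its top; x: towards its white pointer line.
- knob_bore (a point): Mouth of the knob's bore, in the centre of its underside (the knob's origin). Blind, 15 mm deep. Its first 6 mm are a round counterbore 14 mm across (mouth flared to 20); deeper in it is D-shaped, 12.2 mm across, the flat 2.5 mm from the axis on the pointer side, its edge bevelled 1.5 mm.
- knob_pointer (a point): Outer end of the knob's white pointer line: 18 mm from the knob's axis, 30 mm above its underside.
- hob: Single-burner table gas hob, white enamel, fixed, 300 mm deep, 280 wide, deck 85 high, pan support to 115. Its front fascia slopes at 25 degrees. Origin: on its underside, 160 mm behind its front, midway between its sides; x points to its back, y to its left, z up.
- tap_ring: Dark flat ring plate, 52 mm across, in the middle of the sloping fascia (120 mm in front of the hob's origin, 67 mm up). Origin: on its upper face, on the spindle's axis; z: out along the spindle, 25 degrees from vertical, leaning to the hob's front; x: up the slope to the off dot. With the knob home the knob's underside lies on this plate (knob origin = this origin).
- spindle_tip (a point): Centre of the bare steel spindle's end, 13.5 mm out of the ring plate. D-shaped, 11 mm across, flat 2 mm from the axis, tip chamfered 1.2 mm. Tap shut = flat faces the off dot; at the start it stands 40 to 115 degrees anticlockwise of that (seen from above), angle not reported. Turns stiffly (0.06 N m), stays where left, end stops at shut and at 178 degrees. A misturned knob rests 6 to 8 mm short of home.
- off_mark (a point): Off mark: black dot, 5 mm across, on the fascia just up-slope of the ring plate, 32.5 mm from the spindle's axis (a large flame is printed 90 degrees anticlockwise of it, a small flame opposite). The knob's pointer stands over the spindle's flat when home, with up to 12 degrees of play either way, so shut means pointer at this dot.
- soap_pump: Square pump bottle, 75 x 67 x 166 mm; origin under its centre. Bystander.
- mug: White mug, 92 mm across, 95 tall, with handle; origin under its centre. Bystander.
- honey_jar: Glass jar with flat lid, 71 mm across, 110 tall; origin under its centre. Bystander.
There are look-alikes about, which are no part of the job. Of the things like the knob, leave any that is blue; of the rest the larger one is meant.

How it is judged:
On the way, in this order (a step that is already met when the one before it is completed fails the run):
1. the knob is fully home on the spindle, underside on the ring plate (z of knob in the frame of tap_ring below 0.0025 m and distance between knob and tap_ring below 0.0035 m and angle between the z axis of knob and the z axis of tap_ring, either way round below 0.1 rad), for 0.2 s.
2. the tap is shut with the knob home: pointer at the off dot (all of step 1 and x of knob_pointer in the frame of tap_ring above 0 m and y of knob_pointer in the frame of tap_ring between -0.005 and 0.005 m), for 0.2 s.
At the end, for the whole second after the job is handed in: The knob sits fully home on the spindle (underside within 2.5 mm of the ring plate, within 3.5 mm of its centre, not tilted), its pointer at the off dot (tip within 5 mm sideways, about 15 degrees), released and at rest (all of step 2 and linear speed of knob below 0.01 m/s); the robot touches nothing.
It fails at once if a bystander is moved by more than 30 mm or tipped (distance of any of soap_pump, mug, honey_jar from where it was at the start of the episode above 0.03 m or angle between any of soap_pump, mug, honey_jar's own z axis and vertical above 0.35 rad).
It also fails if it takes over 58 s, if anything falls off the work surface, if the arm or the gripper's body presses on something with over 40 N, if the wrist force passes 120 N, or if a joint passes its speed limit or range.

## Working session

There is one attempt and no reset: what is moved stays moved. The work goes in short steps, Python scripts to look and compute and a tool call to move; the robot and the scene stay as the last step left them, time stands still between calls to the robot, and variables do not carry over. Pictures are saved under pics/ and viewed, and the job is handed in when it is done.

Besides the shell and the picture viewer there is one more tool, called after "Emit:" as name(argument=value, ...), one argument or row to a line, values as JSON. jog_arm: Moves the arm, as the interface text tells. Its arguments: {"type":"object","properties":{"plan":{"type":"array"},"newtons":{"type":"number"}},"required":["plan"]}

```bash
ls -la; mkdir -p pics; python3 - <<'E'
from cell import observe, cams, robot
import cv2
print(observe())
for n in ["scene","side","wrist"]:
    c=cams.read_camera(n)
    cv2.imwrite(f"pics/{n}0.png",c["image"][:,:,::-1])
    print(n,c["fov_y"],c["cx"],c["cy"],c["k1"],c["T"].round(4).tolist())
E
```

```text
total 12
drwxr-xr-x  3 agent agent 4096 Dec  7 15:55 .
drwxr-xr-x 23 root  root  4096 Dec  7 15:55 ..
drwxr-xr-x  2 agent agent 4096 Dec  7 15:55 pics
{'time': 0.0, 'qpos': array([-1.30003129e+00,  3.42682935e-01,  1.52496064e+00, -2.26309520e-05,
        1.27538772e+00, -1.45994244e-01]), 'qvel': array([-7.74627889e-04,  9.00947622e-05, -1.35811599e-03, -2.03033008e-03,
        7.27749438e-04, -8.40755079e-05]), 'joint_efforts': array([ 9.98138858e-04, -4.31250143e+01, -2.44216973e+01,  7.18521327e-02,
        5.60707622e-02, -1.23566715e-04]), 'tool_pos': array([ 0.21242112, -0.47964293,  0.19448531]), 'tool_rot': array([3.01064   , 1.56935752, 1.85660956]), 'contact_force': array([0.37212963, 0.23916932, 0.14604914]), 'torque': array([0.01902136, 0.03491287, 0.03914711]), 'opening': 0.09142023505523185}
scene 42.074934085653375 326.2919686370057 244.08590090950702 0.013617805939321966 [[-0.6768, -0.5434, 0.4967, 0.0603], [-0.7359, 0.4806, -0.477, 0.8338], [0.0205, -0.6883, -0.7251, 0.887], [0.0, 0.0, 0.0, 1.0]]
side 50.51188788718459 318.9179247389892 234.53927194794696 -0.06490985189307082 [[-0.9996, 0.0185, -0.0217, 0.637], [0.0277, 0.4585, -0.8883, 1.3395], [-0.0065, -0.8885, -0.4588, 0.6282], [0.0, 0.0, 0.0, 1.0]]
wrist 62.322688560764114 315.29457977615454 241.3741712257122 0.009567837535316964 [[0.4049, -0.8817, -0.2422, 0.2774], [-0.9144, -0.3912, -0.1046, -0.4507], [-0.0025, 0.2638, -0.9646, 0.3842], [0.0, 0.0, 0.0, 1.0]]
```

View pics/scene0.png

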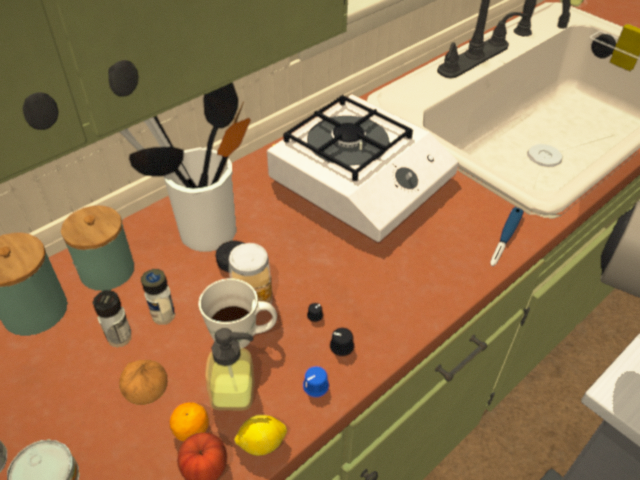

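View pics/side0.png

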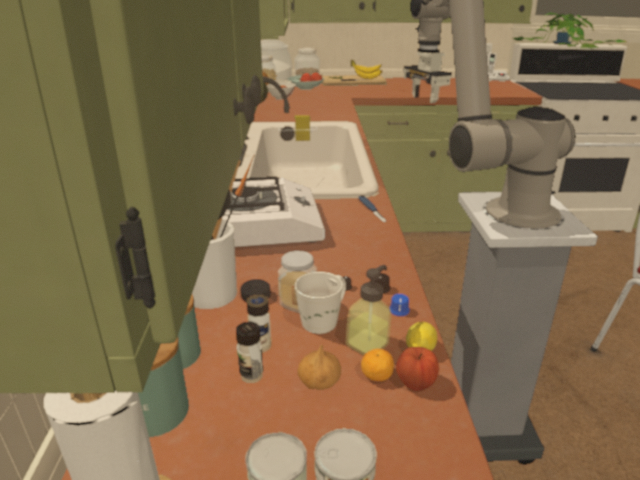

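View pics/wrist0.png

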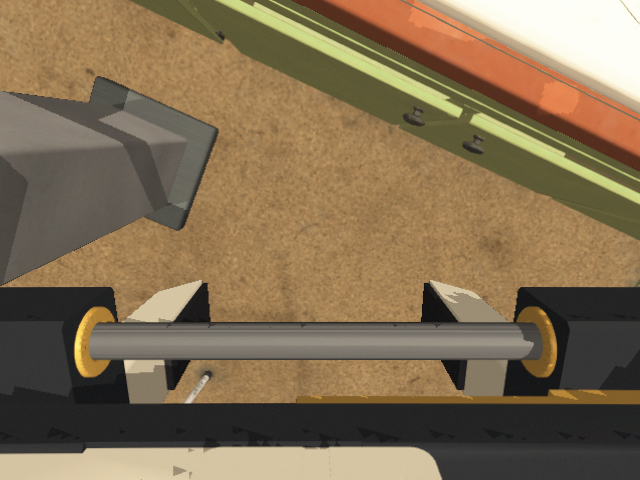

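Candidates in the scene view: a black knob at (342,341), a smaller black one at (315,312), a blue one at (316,382), and a dark disc behind the honey jar at (230,255). I'll check close crops and sizes before choosing.

```bash
cat > h.py <<'E'
import numpy as np, cv2
from cell import observe, cams, robot
from scipy.spatial.transform import Rotation as R
def K(c):
    f=240/np.tan(np.radians(c["fov_y"]/2)); return f,c["cx"],c["cy"],c["k1"]
def ray(c,uv):
    f,cx,cy,k=K(c)
    d=np.array([(uv[0]-cx)/f,(uv[1]-cy)/f]); s=d.copy()
    for _ in range(20): s=d/(1+k*(s@s))
    T=np.array(c["T"]); v=T[:3,:3]@np.array([s[0],s[1],1.0]); return T[:3,3],v/np.linalg.norm(v)
def onplane(c,uv,z=0.,n=(0,0,1),p=None):
    o,v=ray(c,uv); n=np.array(n,float); p=np.array([0,0,z]) if p is None else np.array(p)
    return o+v*((p-o)@n/(v@n))
def tri(obs):
    A=np.zeros((3,3));b=np.zeros(3)
    for c,uv in obs:
        o,v=ray(c,uv);P=np.eye(3)-np.outer(v,v);A+=P;b+=P@o
    x=np.linalg.solve(A,b)
    return x,[np.linalg.norm((np.eye(3)-np.outer(v,v))@(x-o)) for o,v in (ray(c,uv) for c,uv in obs)]
def proj(c,p):
    f,cx,cy,k=K(c);T=np.array(c["T"]);q=T[:3,:3].T@(np.array(p)-T[:3,3]);s=q[:2]/q[2];s=s*(1+k*(s@s));return np.array([cx+f*s[0],cy+f*s[1]])
def crop(c,name,x0,y0,x1,y1,s):
    im=c["image"][y0:y1,x0:x1,::-1]; cv2.imwrite("pics/"+name,cv2.resize(im,None,fx=s,fy=s,interpolation=cv2.INTER_CUBIC))
E
python3 - <<'E'
from h import *
c=cams.read_camera("scene"); d=cams.read_camera("side")
crop(c,"c1.png",190,220,390,400,4); crop(d,"c2.png",230,240,430,340,4); crop(c,"c3.png",370,130,470,210,8)
crop(d,"c4.png",270,170,330,230,9)
for n,uv in dict(big=(342,341),small=(315,312),blue=(316,382),disc=(230,255),ring=(406,178)).items():
    z=0.067 if n=="ring" else 0.016
    a=onplane(c,uv,z); print(n,a.round(3),proj(d,a).round(1), "mm/px",1000*np.linalg.norm(a-np.array(c["T"])[:3,3])/K(c)[0])
E
```

```text
big [0.474 0.393 0.016] [382.2 282.8] mm/px 1.699342559762086
small [0.55  0.386 0.016] [348.1 281.8] mm/px 1.7544694448698936
blue [0.445 0.478 0.016] [401.8 304.6] mm/px 1.629223980638364
disc [0.756 0.416 0.016] [253.8 291.2] mm/px 1.9079997079199684
ring [0.651 0.049 0.067] [302.3 200.9] mm/px 2.050421669978441
```

View pics/c1.png

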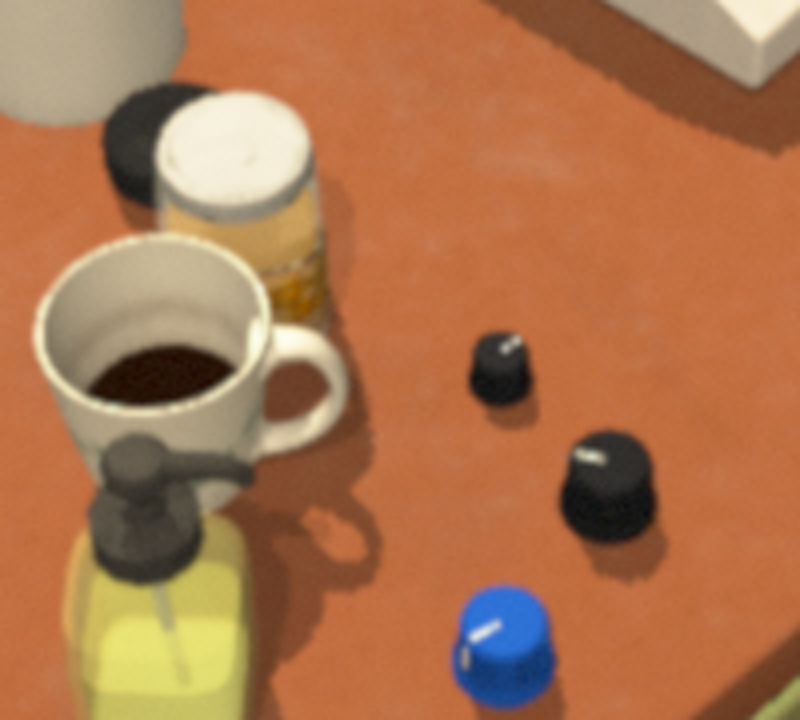

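View pics/c2.png

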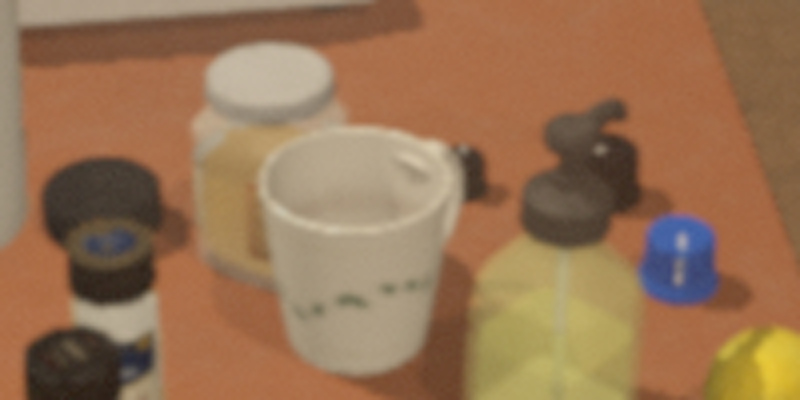

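View pics/c3.png

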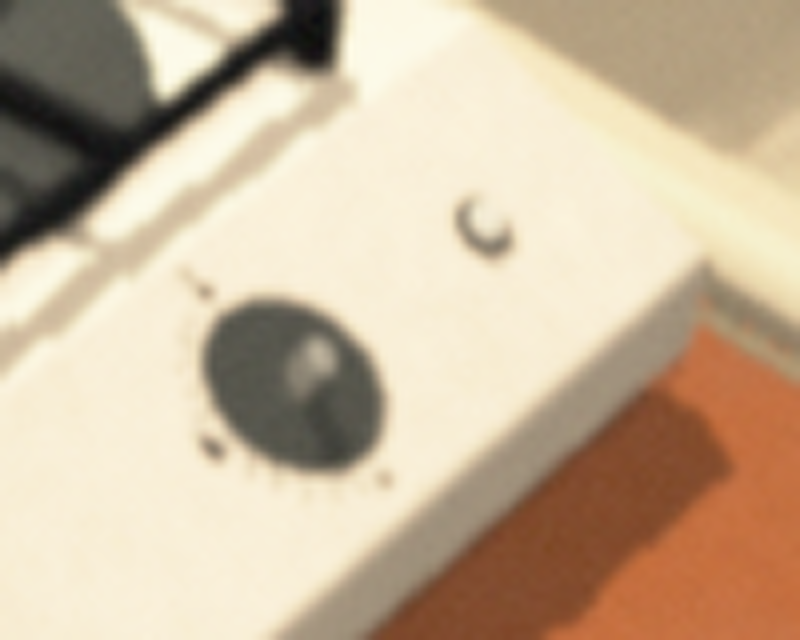

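View pics/c4.png

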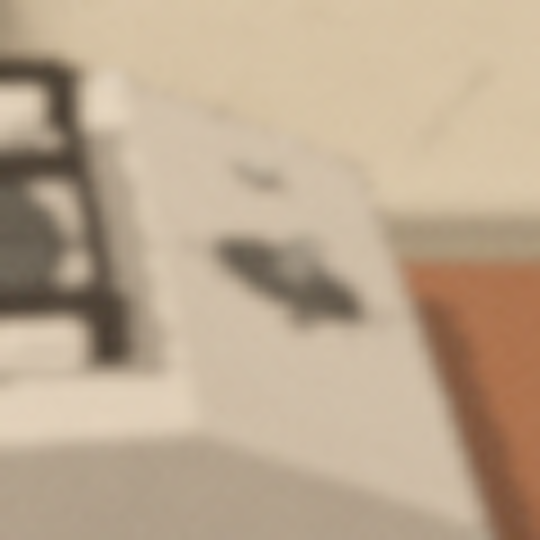

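The object at (342,341) measures about 24 px, or 41 mm, and has a pointer line, so it is the large black knob. (315,312) is the smaller look-alike, (316,382) is blue, and (230,255) is a wide disc with no pointer. The off dot is near scene pixel (396,166), up-slope of the ring at (406,178).

```bash
cat >> h.py <<'E'
def tool(s=None):
    s=s or observe(); T=np.eye(4);T[:3,:3]=R.from_euler('xyz',s["tool_rot"]).as_matrix();T[:3,3]=s["tool_pos"];return T
def togo(Td,T=None):
    T=tool() if T is None else T
    D=np.linalg.inv(T)@Td
    rv=np.degrees(R.from_matrix(D[:3,:3]).as_rotvec()); 
    print("turn deg",rv.round(2),"shift cm",(D[:3,3]*100).round(2)); return D
def pose(p,xdir,zdir):
    x=np.array(xdir,float);x/=np.linalg.norm(x);z=np.array(zdir,float);z-=x*(x@z);z/=np.linalg.norm(z)
    T=np.eye(4);T[:3,:3]=np.c_[x,np.cross(z,x),z];T[:3,3]=p;return T
E
python3 - <<'E'
from h import *
T=tool();print(T.round(3))
c=cams.read_camera("wrist");print((np.linalg.inv(T)@c["T"]).round(3));print(proj(c,T[:3,3]))
for zd in [(0,1,0),(0,-1,0),(0.9,-.4,0)]:
    Td=pose((0.50,0.05,0.28),(0,0,-1),zd);togo(Td)
E
```

```text
[[-0.     0.914  0.405  0.213]
 [ 0.001  0.405 -0.914 -0.48 ]
 [-1.     0.    -0.001  0.195]
 [ 0.     0.     0.     1.   ]]
[[ 0.001 -0.264  0.965 -0.19 ]
 [ 0.    -0.965 -0.264  0.071]
 [ 1.     0.    -0.001 -0.   ]
 [ 0.     0.     0.     1.   ]]
[316.51177666 277.75581676]
turn deg [-1.5612e+02 -0.0000e+00 -4.0000e-02] shift cm [ -8.49  47.74 -36.82]
turn deg [23.88 -0.03  0.  ] shift cm [ -8.49  47.74 -36.82]
turn deg [-4.216e+01 -2.000e-02 -1.000e-02] shift cm [ -8.49  47.74 -36.82]
```

```bash
python3 - <<'E'
from h import *
togo(pose((0.66,0.05,0.26),(0,0,-1),(0,1,0)))
E
```

```text
turn deg [-1.5612e+02 -0.0000e+00 -4.0000e-02] shift cm [ -6.49  62.37 -30.34]
```

Emit:
jog_arm(
  plan=[-156, 0, 0, -6.5, 62.4, -30.3, 1, -156, 0, 0, -6.5, 62.4, -30.3, 1, -156, 0, 0, -6.5, 62.4, -30.3, 1, -156, 0, 0, -6.5, 62.4, -30.3, 1, -156, 0, 0, -6.5, 62.4, -30.3, 1, -156, 0, 0, -6.5, 62.4, -30.3, 1, -156, 0, 0, -6.5, 62.4, -30.3, 1, -156, 0, 0, -6.5, 62.4, -30.3, 1, -156, 0, 0, -6.5, 62.4, -30.3, 1, -156, 0, 0, -6.5, 62.4, -30.3, 1],
)

```text
time: 1.3
tool_pos: [0.535, -0.0981, 0.2421]
tool_rot: [-1.217, 1.57, -0.865]
contact_force: [0.7, -1.2, -0.1]
opening: 0.0915
```

```bash
python3 - <<'E'
from h import *
print(observe()["time"],observe()["qpos"].round(2),observe()["tool_pos"])
togo(pose((0.66,0.05,0.26),(0,0,-1),(0,1,0)))
E
```

```text
1.3 [-0.32  0.35  1.39 -0.    1.41 -0.67] [ 0.53502358 -0.09807193  0.24205372]
turn deg [-6.982e+01 -1.000e-02  2.000e-02] shift cm [-1.8   9.59 16.84]
```

Emit:
jog_arm(
  plan=[-70, 0, 0, -1.8, 9.6, 16.8, 1, -70, 0, 0, -1.8, 9.6, 16.8, 1, -70, 0, 0, -1.8, 9.6, 16.8, 1, -70, 0, 0, -1.8, 9.6, 16.8, 1, -70, 0, 0, -1.8, 9.6, 16.8, 1, -70, 0, 0, -1.8, 9.6, 16.8, 1, -70, 0, 0, -1.8, 9.6, 16.8, 1, -70, 0, 0, -1.8, 9.6, 16.8, 1, -70, 0, 0, -1.8, 9.6, 16.8, 1, -70, 0, 0, -1.8, 9.6, 16.8, 1],
)

```text
time: 2.3
tool_pos: [0.6595, 0.0473, 0.2596]
tool_rot: [1.728, 1.571, -2.99]
contact_force: [0.7, -0.0, 0.0]
opening: 0.0919
```

```bash
python3 - <<'E'
from h import *
import pickle
c=cams.read_camera("wrist"); pickle.dump(c,open("w1.pkl","wb")); cv2.imwrite("pics/w1.png",c["image"][:,:,::-1])
print(observe()["time"],observe()["qpos"].round(2),observe()["tool_pos"])
E
```

```text
2.35 [-0.04  0.58  0.97 -0.    1.59 -1.61] [0.65943993 0.04732681 0.25962516]
```

View pics/w1.png

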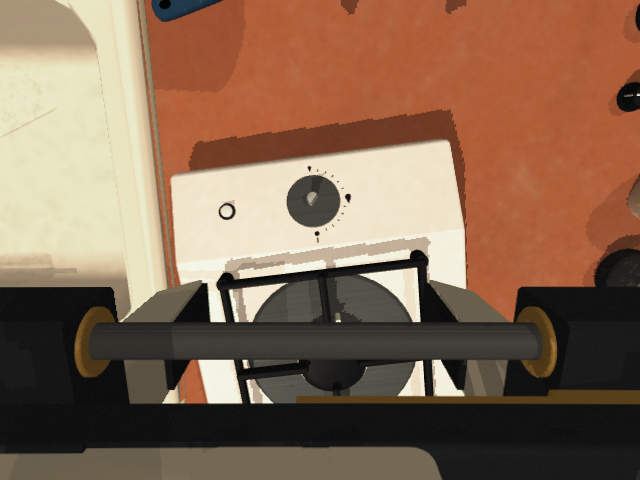

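```bash
python3 - <<'E'
from h import *
import pickle
c=pickle.load(open("w1.pkl","rb"))
crop(c,"w1c.png",275,160,355,245,9)
hsv=cv2.cvtColor(c["image"],cv2.COLOR_RGB2HSV);m=((hsv[...,2]<110)).astype(np.uint8)
n,l,s,ce=cv2.connectedComponentsWithStats(m[150:250,270:365])
for i in range(1,n):
    if s[i,4]>6: print(s[i],ce[i]+[270,150])
E
```

```text
[38  0 11  5 19] [313.42105263 152.31578947]
[32  2  5  4  8] [303.5   153.125]
[38 16  3  5  9] [309.         167.77777778]
[  17   25   53   52 2055] [312.94403893 200.87931873]
[75 44  6  8 30] [347.66666667 197.        ]
[45 81  4  5 15] [316.53333333 233.13333333]
```

View pics/w1c.png

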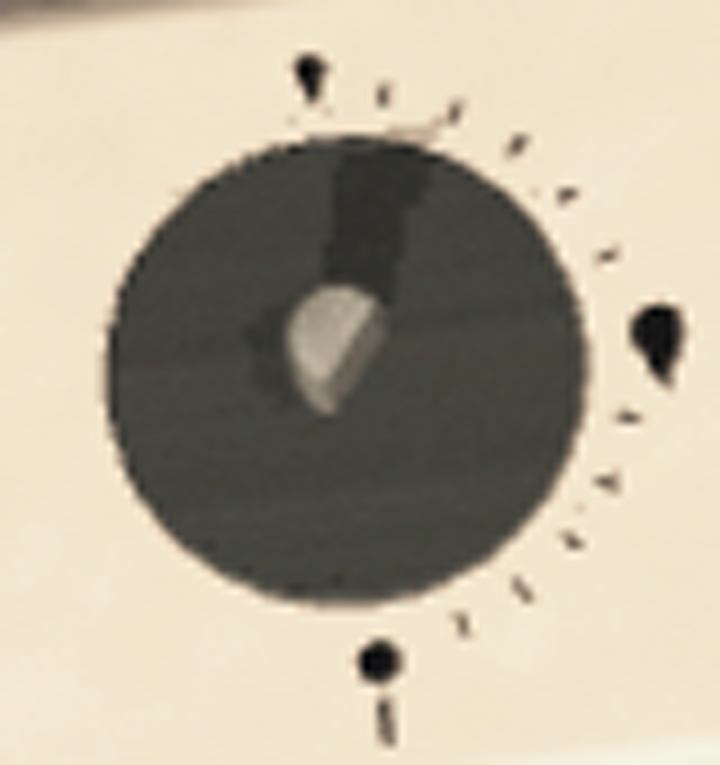

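The wrist view shows the ring plate at (313,201), the off dot at (316.5,233), the large flame at (348,197) and the small flame at (309,168). The spindle's flat faces lower right, about 57° anticlockwise of the off dot. I'll take a second, closer view.

Emit:
jog_arm(
  plan=[0, 0, 0, 7, -3.5, -6, 1, 0, 0, 0, 7, -3.5, -6, 1, 0, 0, 0, 7, -3.5, -6, 1, 0, 0, 0, 7, -3.5, -6, 1, 0, 0, 0, 7, -3.5, -6, 1],
)

```text
time: 2.85
tool_pos: [0.6947, -0.012, 0.1914]
tool_rot: [-1.556, 1.568, 0.012]
contact_force: [-0.4, 0.2, 0.3]
opening: 0.0918
```

```bash
python3 - <<'E'
from h import *
import pickle
c=cams.read_camera("wrist"); pickle.dump(c,open("w2.pkl","wb")); cv2.imwrite("pics/w2.png",c["image"][:,:,::-1])
print(observe()["time"],observe()["qpos"].round(2),observe()["tool_pos"])
w1=pickle.load(open("w1.pkl","rb"))
p=onplane(w1,(313,201),0.067); u=proj(c,p).astype(int); print(p,u)
x0,y0=max(u[0]-50,0),max(u[1]-50,0)
crop(c,"w2c.png",x0,y0,x0+100,y0+90,7); print(x0,y0)
E
```

```text
2.9 [-0.13  0.67  0.98  0.    1.49 -1.7 ] [ 0.69481499 -0.01178932  0.19185716]
[0.65232511 0.04602204 0.067     ] [388 170]
338 120
```

View pics/w2c.png

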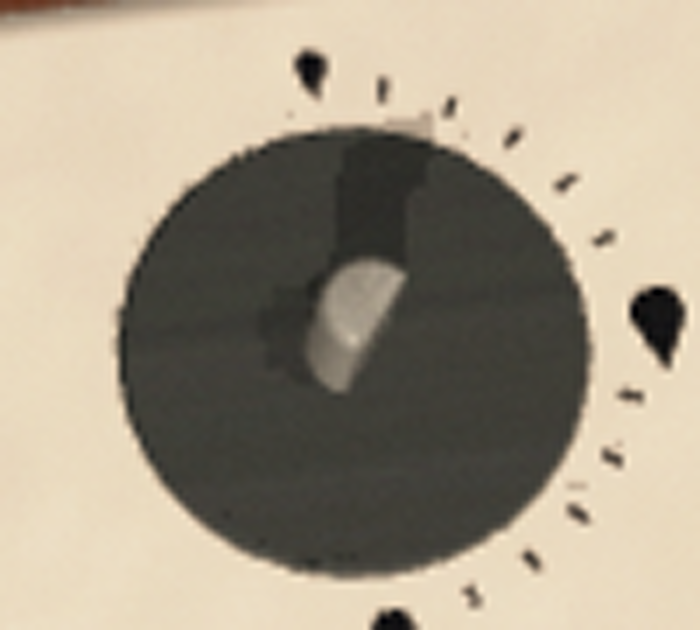

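View pics/w2.png

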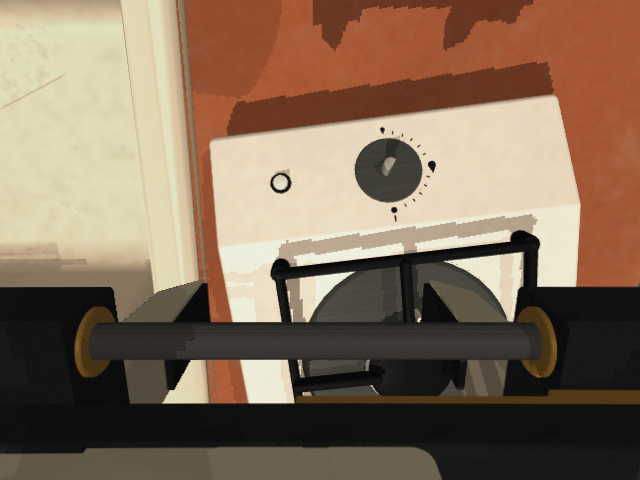

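```bash
cat > ring.py <<'E'
from h import *
import pickle
def feats(c,thr=110):
    img=c["image"];v=img.max(2); m=(v<thr).astype(np.uint8)
    g=onplane(c,(0,0)) if 0 else None
    n,l,s,ce=cv2.connectedComponentsWithStats(m)
    cand=[i for i in range(1,n) if 1200<s[i,4]<8000 and 0.75<s[i,2]/s[i,3]<1.33 and s[i,1]+s[i,3]<300]
    res=[]
    for i in cand:
        cnt=max(cv2.findContours((l==i).astype(np.uint8),cv2.RETR_EXTERNAL,cv2.CHAIN_APPROX_NONE)[0],key=cv2.contourArea)
        e=cv2.fitEllipse(cv2.convexHull(cnt)); r=np.mean(e[1])/2
        sm=[(tuple(ce[j].round(2)),int(s[j,4])) for j in range(1,n) if 1.05*r<np.hypot(*(ce[j]-e[0]))<1.45*r and s[j,4]>6]
        res.append((e,sm))
    return res
E
python3 - <<'E'
from ring import *
w=[pickle.load(open(f"w{i}.pkl","rb")) for i in (1,2)]; sc=cams.read_camera("scene")
for c in w:
    for e,sm in feats(c): print(e,sm)
E
```

```text
((312.8276062011719, 200.7178497314453), (51.081119537353516, 52.899620056152344), 73.5475082397461) [((np.float64(309.0), np.float64(167.78)), 9), ((np.float64(347.67), np.float64(197.0)), 30), ((np.float64(316.53), np.float64(233.13)), 15)]
((388.00482177734375, 169.77540588378906), (63.41596603393555, 66.83705139160156), 96.09752655029297) [((np.float64(381.86), np.float64(129.64)), 14), ((np.float64(431.65), np.float64(165.24)), 55), ((np.float64(393.89), np.float64(209.48)), 27)]
```

```bash
python3 - <<'E'
from ring import *
w=[pickle.load(open(f"w{i}.pkl","rb")) for i in (1,2)]; sc=cams.read_camera("scene")
A=dict(ring=[(312.83,200.72),(388.0,169.78)],sm=[(309,167.78),(381.86,129.64)],lg=[(347.67,197),(431.65,165.24)],off=[(316.53,233.13),(393.89,209.48)])
P={}
for k,v in A.items():
    P[k],e=tri(list(zip(w,v))); print(k,P[k].round(4),np.round(e,4))
x,e=tri(list(zip(w+[sc],A["ring"]+[(370+295/8,130+385/8)]))); print("ring w/ scene",x.round(4),np.round(e,4), proj(sc,P["ring"]))
d=P["off"]-P["sm"];print("off-sm",np.linalg.norm(d),"slope",np.degrees(np.arcsin(d[2]/np.linalg.norm(d))),"yaw",np.degrees(np.arctan2(d[1],d[0])))
d=P["lg"]-P["ring"];print(d,np.linalg.norm(d[:2]))
# size check of ring from plane at measured height
# plane with 25deg slope & yaw: intersect
for yaw in (-5,-7,-9):
    a=np.radians(yaw); n=np.array([-np.sin(np.radians(25))*np.cos(a),-np.sin(np.radians(25))*np.sin(a),np.cos(np.radians(25))])
    for i in (0,1):
        q={k:onplane(w[i],A[k][i],n=n,p=[0.652,0.0465,0.067] if 0 else P["ring"]) for k in A}
        d=q["off"]-q["sm"]; dl=q["lg"]-(q["off"]+q["sm"])/2
        print(yaw,i,{k:q[k].round(4).tolist() for k in q},"yaw",np.degrees(np.arctan2(d[1],d[0])).round(2),"len",np.linalg.norm(d).round(4),"lgyaw",np.degrees(np.arctan2(dl[1],dl[0])).round(2)-90)
E
```

```text
ring [0.6522 0.0459 0.0663] [0. 0.]
sm [0.6219 0.0422 0.0511] [0. 0.]
lg [0.6488 0.0797 0.0663] [0.0001 0.0001]
off [0.6811 0.0492 0.0803] [0.0001 0.0001]
ring w/ scene [0.652  0.0458 0.0646] [0.0005 0.0005 0.0009] [406.43975973 177.28558521]
off-sm 0.06644604643149582 slope 26.10638906526984 yaw 6.725243102910925
[-3.39180340e-03  3.38599459e-02  3.40195114e-05] 0.034029402993266206
-5 0 {'ring': [0.6522, 0.0459, 0.0663], 'sm': [0.6217, 0.0422, 0.0523], 'lg': [0.6492, 0.0799, 0.0635], 'off': [0.6813, 0.0492, 0.0797]} yaw 6.7 len 0.066 lgyaw 3.9200000000000017
-5 1 {'ring': [0.6522, 0.0459, 0.0663], 'sm': [0.6219, 0.0421, 0.0524], 'lg': [0.6491, 0.0806, 0.0634], 'off': [0.6812, 0.0494, 0.0796]} yaw 7.02 len 0.0657 lgyaw 4.040000000000006
-7 0 {'ring': [0.6522, 0.0459, 0.0663], 'sm': [0.6217, 0.0422, 0.0524], 'lg': [0.6493, 0.08, 0.063], 'off': [0.6814, 0.0492, 0.0796]} yaw 6.7 len 0.0659 lgyaw 3.799999999999997
-7 1 {'ring': [0.6522, 0.0459, 0.0663], 'sm': [0.6219, 0.042, 0.0525], 'lg': [0.6491, 0.0807, 0.0629], 'off': [0.6812, 0.0494, 0.0795]} yaw 7.05 len 0.0656 lgyaw 3.969999999999999
-9 0 {'ring': [0.6522, 0.0459, 0.0663], 'sm': [0.6217, 0.0422, 0.0525], 'lg': [0.6493, 0.08, 0.0625], 'off': [0.6814, 0.0492, 0.0795]} yaw 6.69 len 0.0659 lgyaw 3.6700000000000017
-9 1 {'ring': [0.6522, 0.0459, 0.0663], 'sm': [0.6219, 0.042, 0.0526], 'lg': [0.6492, 0.0809, 0.0623], 'off': [0.6812, 0.0494, 0.0794]} yaw 7.09 len 0.0655 lgyaw 3.9000000000000057
```

```bash
python3 - <<'E'
from ring import *
w=[pickle.load(open(f"w{i}.pkl","rb")) for i in (1,2)]
yaw=np.radians(6.5);t=np.radians(25)
X=np.array([np.cos(t)*np.cos(yaw),np.cos(t)*np.sin(yaw),np.sin(t)]);Z=np.array([-np.sin(t)*np.cos(yaw),-np.sin(t)*np.sin(yaw),np.cos(t)]);Y=np.cross(Z,X)
O=np.array([0.6522,0.0459,0.0663])
A=dict(ring=[(312.83,200.72),(388.0,169.78)],sm=[(309,167.78),(381.86,129.64)],lg=[(347.67,197),(431.65,165.24)],off=[(316.53,233.13),(393.89,209.48)])
for i in (0,1):
    for k in A:
        q=onplane(w[i],A[k][i],n=Z,p=O)-O; print(i,k,(np.array([X@q,Y@q])*1000).round(1))
E1=[((375/9+275,300/9+160),(322/9+275,385/9+160)),((405/7+338,270/7+120),(352/7+338,345/7+120))]
for i in (0,1):
    a,b=[onplane(w[i],u,n=Z,p=O+Z*.0135)-O for u in E1[i]]
    for q in(a,b): print((np.array([X@q,Y@q])*1000).round(1))
    d=a-b; d2=np.array([X@d,Y@d]); print("edge dir",np.degrees(np.arctan2(d2[1],d2[0])), "normal",np.degrees(np.arctan2(d2[1],d2[0]))+90)
    print("tip px",proj(w[i],O+Z*.0135), "ring px",proj(w[i],O))
E
python3 - <<'E'
import sys; sys.path.insert(0,'.')
from h import *
import pickle
c=pickle.load(open("w2.pkl","rb")); crop(c,"/../pics/w2d.png",370,145,410,185,18)
c=pickle.load(open("w1.pkl","rb")); crop(c,"/../pics/w1d.png",297,183,331,217,18)
E
cd pics; python3 -c "
import cv2;a=cv2.imread('w2d.png');print(a is None)" ; ls
```

```text
0 ring [-0. -0.]
0 sm [-33.8  -0.2]
0 lg [ 0.4 34. ]
0 off [32.3  0. ]
1 ring [-0. -0.]
1 sm [-33.7  -0.3]
1 lg [ 0.5 33.9]
1 off [32.2  0.1]
[-2.9  4.7]
[ 5.5 -1.8]
edge dir 142.4156875645733 normal 232.4156875645733
tip px [312.0834541  196.93323101] ring px [312.8767314  200.75363202]
[-3.4  4.5]
[ 4.2 -2.2]
edge dir 138.55502443692322 normal 228.55502443692322
tip px [390.43975403 163.65298389] ring px [388.04868939 169.78567432]
False
c1.png
c2.png
c3.png
c4.png
scene0.png
side0.png
w1.png
w1c.png
w1d.png
w2.png
w2c.png
w2d.png
wrist0.png
```

Ring frame fit: origin (0.6522, 0.0459, 0.0663), yaw 6.5°, slope 25°. All the printed marks agree to within 1–2 mm. The spindle flat stands about 51° anticlockwise of the off dot. Next, the knob.

```bash
python3 - <<'E'
from h import *
togo(pose((0.49,0.385,0.25),(0,0,-1),(0,1,0)))
sc=cams.read_camera("scene")
for n,uv in dict(pump=(230,403),mug=(225,340),jar=(253,300)).items(): print(n,onplane(sc,uv,0).round(3))
E
```

```text
turn deg [-0.13 -0.02  0.17] shift cm [-5.9  20.54 39.62]
pump [ 0.515  0.597 -0.   ]
mug [ 0.616  0.532 -0.   ]
jar [0.653 0.443 0.   ]
```

Emit:
jog_arm(
  plan=[0, 0, 0, -6, 3, 8, 1, 0, 0, 0, -6, 20.5, 39.6, 1, 0, 0, 0, -6, 20.5, 39.6, 1, 0, 0, 0, -6, 20.5, 39.6, 1, 0, 0, 0, -6, 20.5, 39.6, 1, 0, 0, 0, -6, 20.5, 39.6, 1, 0, 0, 0, -6, 20.5, 39.6, 1, 0, 0, 0, -6, 20.5, 39.6, 1, 0, 0, 0, -6, 20.5, 39.6, 1, 0, 0, 0, -6, 20.5, 39.6, 1],
)

```text
time: 4.05
tool_pos: [0.487, 0.3892, 0.2513]
tool_rot: [-0.374, 1.568, 1.2]
contact_force: [0.0, -0.6, -0.3]
opening: 0.0918
```

```bash
python3 - <<'E'
from h import *
import pickle
c=cams.read_camera("wrist"); pickle.dump(c,open("w3.pkl","wb")); cv2.imwrite("pics/w3.png",c["image"][:,:,::-1])
print(observe()["time"],observe()["qpos"].round(2),observe()["tool_pos"])
E
```

```text
4.1 [ 0.55  0.5   1.13  0.    1.51 -1.03] [0.48805529 0.38765457 0.25097421]
```

View pics/w3.png

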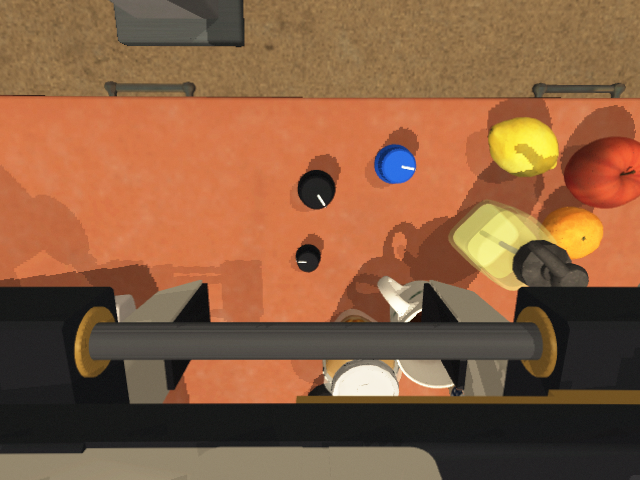

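The wrist view shows the wanted black knob at (317,190) with its pointer towards (322,202). The small look-alike is at (308,258) and the blue one at (397,165).

```bash
python3 - <<'E'
from h import *
a=np.radians(110)
togo(pose((0.51,0.38,0.16),(0,0,-1),(np.cos(a),np.sin(a),0)))
import pickle
c=pickle.load(open("w3.pkl","rb"));print(onplane(c,(317,190),.02),onplane(c,(450,240),.1))
E
```

```text
turn deg [-19.86   0.08   0.1 ] shift cm [ 9.1  -2.18 -0.79]
[0.47496717 0.39255927 0.02      ] [0.50795458 0.51046721 0.1       ]
```

Emit:
jog_arm(
  plan=[-20, 0, 0, 9, -2.2, -0.8, 0.5, -20, 0, 0, 9, -2.2, -0.8, 0.5, -20, 0, 0, 9, -2.2, -0.8, 0.5, -20, 0, 0, 9, -2.2, -0.8, 0.5, -20, 0, 0, 9, -2.2, -0.8, 0.5],
)

```text
time: 4.6
tool_pos: [0.5135, 0.3753, 0.1609]
tool_rot: [-1.545, 1.569, 0.369]
contact_force: [0.1, -0.1, 0.0]
opening: 0.0693
```

```bash
python3 - <<'E'
from h import *
import pickle
c=cams.read_camera("wrist"); pickle.dump(c,open("w4.pkl","wb")); cv2.imwrite("pics/w4.png",c["image"][:,:,::-1])
print(observe()["time"],observe()["qpos"].round(2),observe()["tool_pos"],observe()["opening"])
u=proj(c,[0.475,0.3926,0.02]).astype(int);print(u)
x0,y0=u-40; x0=max(x0,0);y0=max(y0,0); print(x0,y0); crop(c,"w4c.png",x0,y0,x0+80,y0+80,7)
d=pickle.load(open("w3.pkl","rb")); crop(d,"w3c.png",287,160,347,220,10)
E
```

```text
4.65 [ 0.51  0.57  1.25 -0.    1.32 -1.4 ] [0.51346303 0.3756171  0.16122962] 0.06914233649223102
[349 182]
309 142
```

View pics/w4c.png

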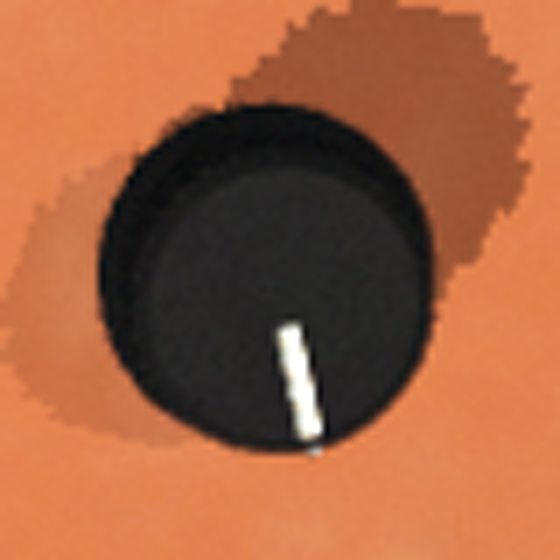

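View pics/w4.png

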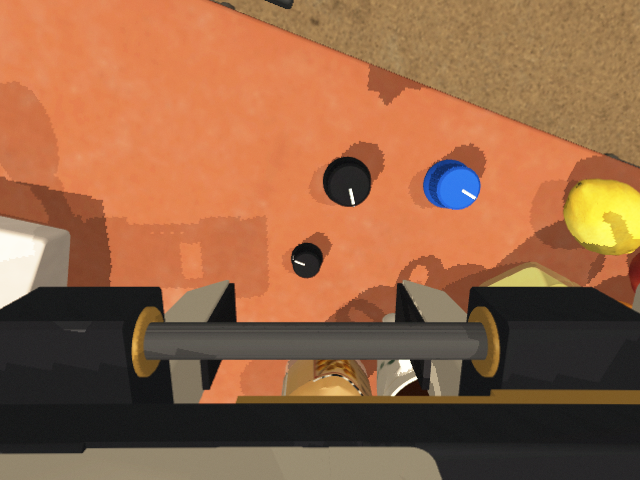

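View pics/w3c.png

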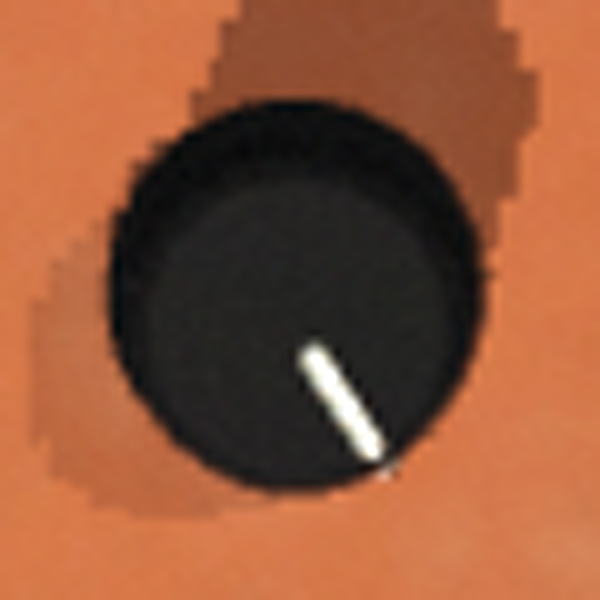

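```bash
python3 - <<'E'
from h import *
import pickle
W=[pickle.load(open(f"w{i}.pkl","rb")) for i in (3,4)]
off=[(287,160,10),(309,142,7)]
def px(i,u): return (off[i][0]+(u[0]+.5)/off[i][2]-.5,off[i][1]+(u[1]+.5)/off[i][2]-.5)
F=dict(outer=[(376,458),(313,440)],inner=[(312,350),(288,325)],ctr=[(300,335),(286,307)])
P={}
for k,v in F.items():
    P[k],e=tri([(W[i],px(i,v[i])) for i in (0,1)]);print(k,P[k].round(4),np.round(e,4),[onplane(W[i],px(i,v[i]),.032).round(4).tolist() for i in (0,1)])
# full silhouette mask centroid lower skirt
for i in (0,1):
    q={k:onplane(W[i],px(i,F[k][i]),.032) for k in F}
    for a,b in (("inner","outer"),("ctr","outer")):
        d=q[b]-q[a];print(i,a,b,"yaw",np.degrees(np.arctan2(d[1],d[0])).round(1),np.linalg.norm(d).round(4))
E
```

```text
outer [0.489  0.3999 0.034 ] [0. 0.] [[0.4893, 0.4, 0.032], [0.4893, 0.4003, 0.032]]
inner [0.4783 0.3932 0.029 ] [0.0002 0.0002] [[0.478, 0.3932, 0.032], [0.4778, 0.3927, 0.032]]
ctr [0.4762 0.3919 0.0321] [0.0003 0.0003] [[0.4764, 0.392, 0.032], [0.476, 0.3918, 0.032]]
0 inner outer yaw 30.8 0.0131
0 ctr outer yaw 31.9 0.0151
1 inner outer yaw 33.2 0.0137
1 ctr outer yaw 32.4 0.0158
```

```bash
python3 - <<'E'
from h import *
a=np.radians(110);print(observe()["tool_pos"])
togo(pose((0.4755,0.3915,0.010),(0,0,-1),(np.cos(a),np.sin(a),0)))
E
```

```text
[0.51346303 0.3756171  0.16122962]
turn deg [-0.29  0.01  0.16] shift cm [15.12  3.08  2.77]
```

Emit:
jog_arm(
  plan=[0, 0, 0, 5, 3.1, 2.8, 0.5, 0, 0, 0, 9, 3.1, 2.8, 0.5, 0, 0, 0, 9, 3.1, 2.8, 0.5, 0, 0, 0, 9, 3.1, 2.8, 0.5, 0, 0, 0, 9, 3.1, 2.8, 0.5],
)

```text
time: 5.15
tool_pos: [0.4763, 0.3925, 0.0728]
tool_rot: [-1.413, 1.565, 0.503]
contact_force: [0.2, 0.2, 1.0]
opening: 0.0686
```

```bash
python3 - <<'E'
from h import *
c=cams.read_camera("wrist"); cv2.imwrite("pics/w5.png",c["image"][:,:,::-1])
a=np.radians(110);print(observe()["tool_pos"],observe()["qvel"].round(3))
togo(pose((0.4755,0.3915,0.010),(0,0,-1),(np.cos(a),np.sin(a),0)))
print(proj(c,(0.4755,0.3915,0.032)))
E
```

```text
[0.47629784 0.39240364 0.07279461] [-0.    -0.     0.011  0.002 -0.006 -0.002]
turn deg [-0.22  0.05  0.32] shift cm [ 6.28  0.14 -0.06]
[313.08195049 251.72246226]
```

View pics/w5.png

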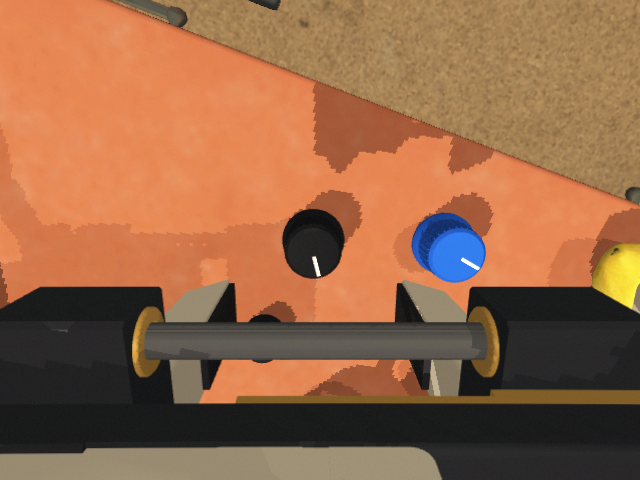

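Emit:
jog_arm(
  plan=[0, 0, 0.3, 3, 0.1, 0, 0.5, 0, 0, 0.3, 5.5, 0.1, 0, 0.5, 0, 0, 0.3, 6.3, 0.1, 0, 0.5, 0, 0, 0.3, 6.3, 0.1, 0, -1, 0, 0, 0.3, 6.3, 0.1, 0, -1, 0, 0, 0.3, 6.3, 0.1, 0, -1, 0, 0, 0.3, 6.3, 0.1, 0, -1, 0, 0, 0.3, 6.3, 0.1, 0, -1, 0, 0, 0.3, 6.3, 0.1, 0, -1],
  newtons=20,
)

```text
time: 6.1
tool_pos: [0.473, 0.3914, 0.0071]
tool_rot: [1.564, 1.566, -2.802]
contact_force: [-0.7, -0.3, 0.2]
opening: 0.0254
```

```bash
python3 - <<'E'
from h import *
c=cams.read_camera("wrist"); cv2.imwrite("pics/w6.png",c["image"][:,:,::-1])
s=observe();print(s["time"],s["tool_pos"],s["contact_force"],s["opening"])
T=tool();print("jaw ang",np.degrees(np.arctan2(T[1,2],T[0,2])), "x",T[:3,0])
E
```

```text
6.15 [0.47298455 0.39134939 0.00697766] [-0.4159287  -0.18444254  0.61288313] 0.02187224287776325
jaw ang 109.82738385391826 x [-0.00460155 -0.00168249 -0.999988  ]
```

View pics/w6.png

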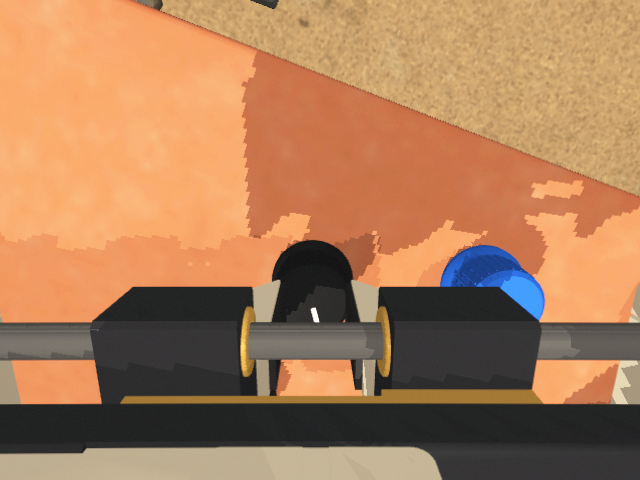

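```bash
python3 - <<'E'
from h import *
c=cams.read_camera("wrist"); crop(c,"w6c.png",240,220,400,340,5)
s=observe();print(s["time"],s["tool_pos"],s["contact_force"],s["opening"])
T=tool()
for p in [(0.4755,0.3915,0.032),(0.4755,0.3915,0.0)]: print(proj(c,p))
for q in (-.019,0):
  for g in (-.018,0,.018): print(q,g,proj(c,(T@[q,0,g,1])[:3]))
for n in("scene","side"):
    d=cams.read_camera(n); cv2.imwrite(f"pics/{n}6.png",d["image"][:,:,::-1]); 
    u=proj(d,(0.4755,0.3915,0.03)).astype(int); crop(d,f"{n}6c.png",u[0]-50,u[1]-50,u[0]+50,u[1]+40,7)
E
```

```text
6.2 [0.47292577 0.39133708 0.00686822] [-0.08147463  0.49512645  0.01156918] 0.017547061836255345
[312.34262962 301.9883609 ]
[312.70735543 277.20643593]
-0.019 -0.018 [275.02139136 291.82651619]
-0.019 0 [313.97253592 291.80543106]
-0.019 0.018 [352.91368495 291.79363646]
0 -0.018 [278.63498184 277.32741672]
0 0 [314.04642115 277.31139595]
0 0.018 [349.44963431 277.30084915]
```

View pics/w6c.png

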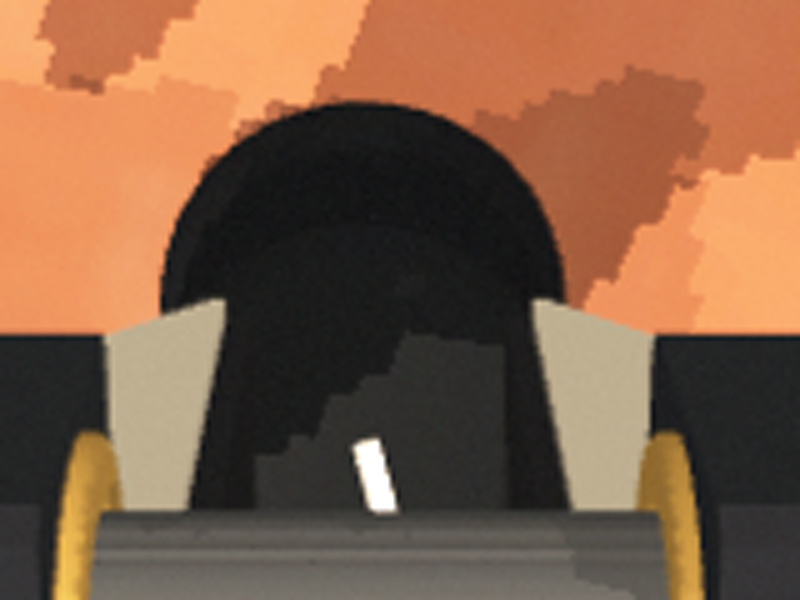

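View pics/scene6c.png

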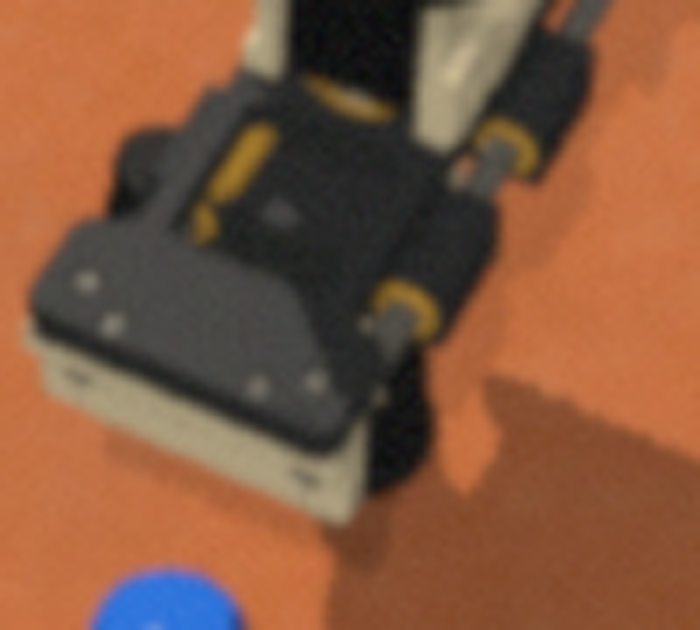

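View pics/scene6.png

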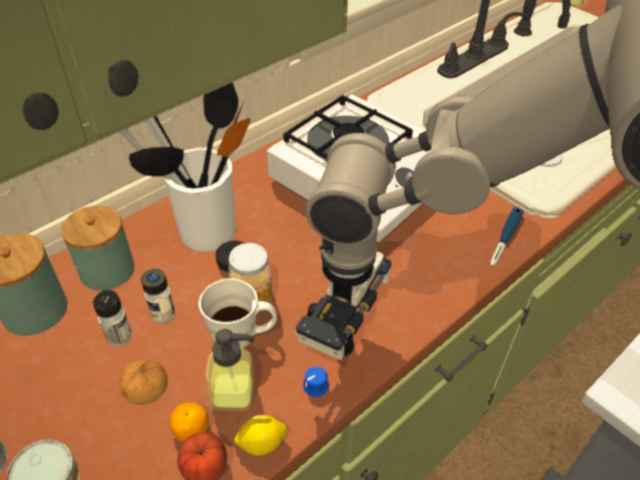

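View pics/side6.png

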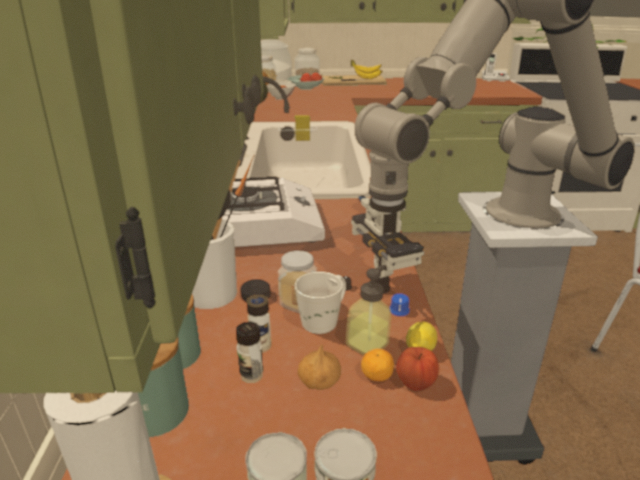

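Emit:
jog_arm(
  plan=[0, 0, 0, 0, 0, 0, -1, 0, 0, 0, 0, 0, 0, -1],
)

```text
time: 6.5
tool_pos: [0.4729, 0.3913, 0.0067]
tool_rot: [1.591, 1.565, -2.775]
contact_force: [-0.5, -0.2, -0.1]
opening: 0.0006
```

```bash
python3 - <<'E'
from h import *
c=cams.read_camera("wrist"); crop(c,"w7c.png",240,220,400,340,5)
s=observe();print(s["time"],s["tool_pos"],s["contact_force"],s["opening"])
E
```

```text
6.55 [0.47288783 0.39126009 0.00666901] [ 0.4765103  -0.2825183  -0.59348383] 0.0004726018759558531
```

View pics/w7c.png

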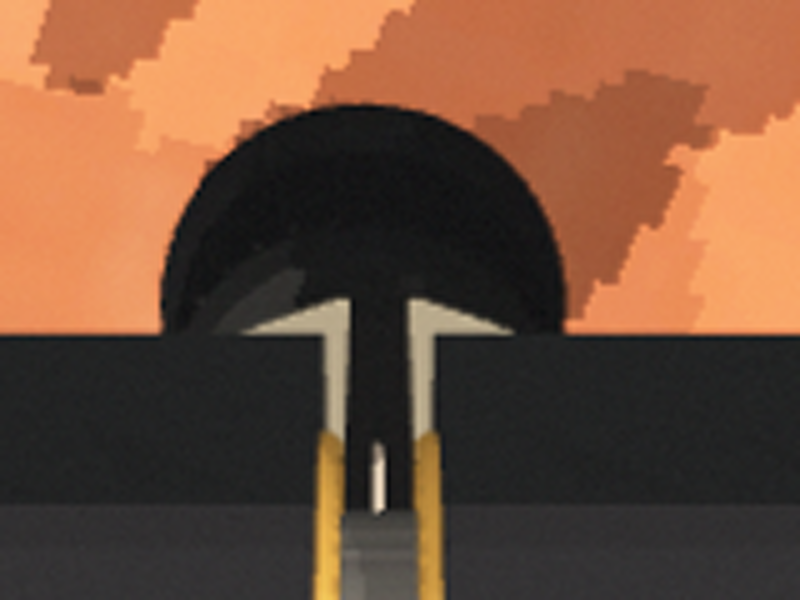

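The fingers closed to zero while the knob stayed put, so the real fingertips seem to be well above the reported TCP. I'll raise the arm and measure the shut fingertips from the fixed cameras.

Emit:
jog_arm(
  plan=[0, 0, 0, -5, 0, 0, -1, 0, 0, 0, -10, 0, 0, -1, 0, 0, 0, -15, 0, 0, -1, 0, 0, 0, -18, 0, 0, -1, 0, 0, 0, -18, 0, 0, -1, 0, 0, 0, -18, 0, 0, -1],
)

```text
time: 7.15
tool_pos: [0.4738, 0.3916, 0.1869]
tool_rot: [1.55, 1.566, -2.817]
contact_force: [-0.2, -0.8, -0.2]
opening: 0.0005
```

```bash
python3 - <<'E'
from h import *
import pickle
s=observe();T=tool();print(s["time"],s["tool_pos"],s["opening"])
for n in("scene","side","wrist"):
    d=cams.read_camera(n); pickle.dump(d,open(n+"8.pkl","wb"))
    u=proj(d,T[:3,3]);g=proj(d,(T@[-.019,0,0,1])[:3]);print(n,u,g)
    x0,y0=[max(0,int(v)) for v in (u[0]-50,u[1]-60)]; print(x0,y0)
    crop(d,f"{n}8c.png",x0,y0,x0+100,y0+85,7)
E
```

```text
7.15 [0.47376606 0.39159738 0.18694944] 0.0005013280420625053
scene [347.37252522 274.26919067] [347.90693808 265.73686384]
297 214
side [386.67942563 212.41295761] [387.14194902 203.98434427]
336 152
wrist [314.47359722 280.53903822] [314.40405389 295.34362724]
264 220
```

View pics/scene8c.png

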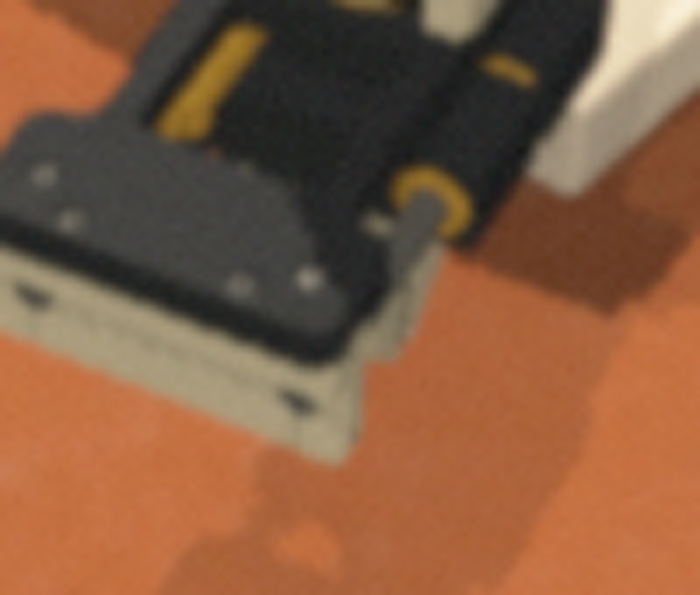

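View pics/side8c.png

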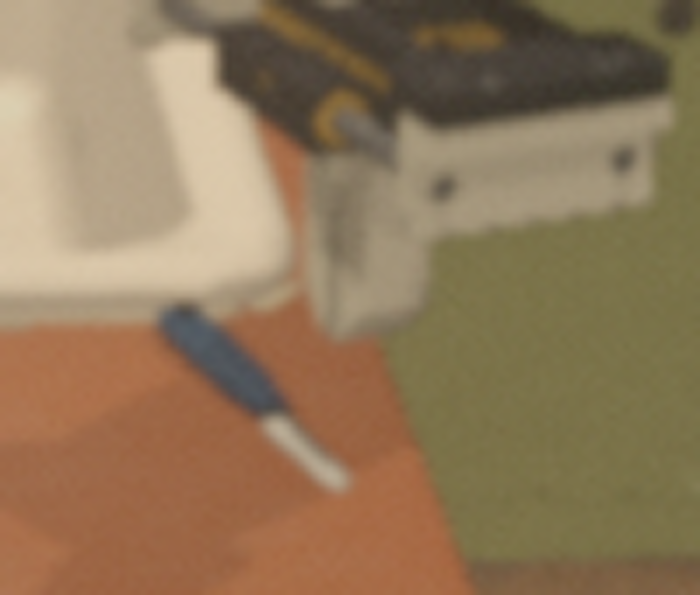

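View pics/wrist8c.png

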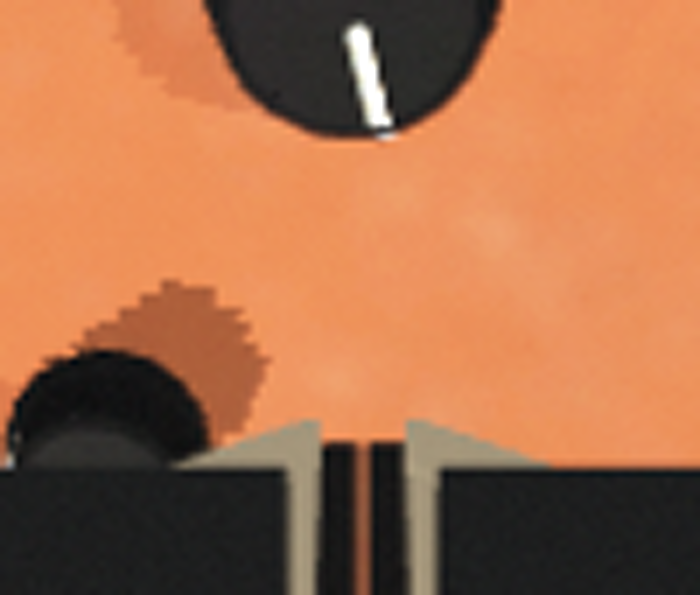

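```bash
python3 - <<'E'
from h import *
import pickle
T=tool();d=pickle.load(open("side8.pkl","rb"));sc=pickle.load(open("scene8.pkl","rb"));w=pickle.load(open("wrist8.pkl","rb"))
for xt in (0,-.02,-.025,-.03,-.035):
    P=[proj(d,(T@[xt,y,z,1])[:3]) for y,z in ((-.0095,.0),(.0095,.0),(-.0095,.019),(.0095,.019))]
    print(xt,[((p-[336,152])*7).round(0).tolist() for p in P],"scene",[((proj(sc,(T@[xt,y,z,1])[:3])-[297,214])*7).round(0).tolist() for y,z in ((-.0095,-.019),(.0095,-.019),(.0095,0))],
     "wrist",[((proj(w,(T@[xt,y,z,1])[:3])-[264,220])*7).round(0).tolist() for y,z in ((.0095,-.003),(.0095,.003),(.0095,.0005))])
E
```

```text
0 [[328.0, 434.0], [385.0, 423.0], [359.0, 460.0], [417.0, 449.0]] scene [[356.0, 355.0], [436.0, 386.0], [397.0, 446.0]] wrist [[308.0, 277.0], [392.0, 276.0], [357.0, 276.0]]
-0.02 [[331.0, 372.0], [389.0, 362.0], [362.0, 397.0], [420.0, 386.0]] scene [[360.0, 292.0], [441.0, 323.0], [401.0, 383.0]] wrist [[303.0, 372.0], [396.0, 372.0], [357.0, 372.0]]
-0.025 [[332.0, 356.0], [390.0, 346.0], [363.0, 381.0], [421.0, 371.0]] scene [[360.0, 276.0], [442.0, 307.0], [402.0, 367.0]] wrist [[302.0, 399.0], [397.0, 399.0], [357.0, 399.0]]
-0.03 [[333.0, 341.0], [390.0, 330.0], [364.0, 365.0], [422.0, 355.0]] scene [[361.0, 260.0], [443.0, 291.0], [403.0, 351.0]] wrist [[300.0, 428.0], [398.0, 428.0], [357.0, 428.0]]
-0.035 [[333.0, 325.0], [391.0, 315.0], [365.0, 349.0], [423.0, 339.0]] scene [[362.0, 243.0], [444.0, 275.0], [405.0, 334.0]] wrist [[298.0, 458.0], [399.0, 458.0], [357.0, 458.0]]
```

Measured from all three cameras, the real fingertips sit about 30 mm behind the reported TCP. At a reported z of 0.007 they were therefore about 5 mm above the knob's top, which explains the miss. From here I'll use the measured tip, at tool x = −0.030.

```bash
python3 - <<'E'
from h import *
a=np.radians(110)
togo(pose((0.4755,0.3915,-0.020),(0,0,-1),(np.cos(a),np.sin(a),0)))
E
```

```text
turn deg [-0.17 -0.05 -0.5 ] shift cm [ 2.047e+01 -4.300e-01 -2.000e-02]
```

Emit:
jog_arm(
  plan=[0, 0, -0.3, 5, -0.1, 0, 0.5, 0, 0, -0.3, 10, -0.2, 0, 0.5, 0, 0, -0.3, 14, -0.3, 0, 0.5, 0, 0, -0.3, 14, -0.3, 0, 0.5, 0, 0, -0.3, 14, -0.3, 0, 0.5, 0, 0, -0.3, 14, -0.3, 0, 0.5, 0, 0, -0.3, 14, -0.3, 0, 0.5],
)

```text
time: 8.0
tool_pos: [0.4773, 0.3932, 0.0492]
tool_rot: [-1.372, 1.566, 0.545]
contact_force: [-0.2, 0.6, -0.5]
opening: 0.0517
```

```bash
python3 - <<'E'
from h import *
import pickle
s=observe();print(s["time"],s["tool_pos"],s["opening"],s["qvel"].round(3))
a=np.radians(110)
D=pose((0.4755,0.3915,-0.020),(0,0,-1),(np.cos(a),np.sin(a),0));togo(D)
c=cams.read_camera("wrist");cv2.imwrite("pics/w9.png",c["image"][:,:,::-1]);print(proj(c,(0.4755,0.3915,0.032)),proj(c,(0.4755+.018*np.cos(.56),0.3915+.018*np.sin(.56),0.031)))
crop(c,"w9c.png",255,210,375,300,6)
E
```

```text
8.0 [0.4772671  0.39323386 0.0491937 ] 0.05166467852203826 [ 0.001  0.002  0.011 -0.    -0.003  0.   ]
turn deg [-0.17  0.05  0.24] shift cm [ 6.92  0.25 -0.11]
[312.1500121 262.4156208] [319.01422896 291.49921333]
```

View pics/w9c.png

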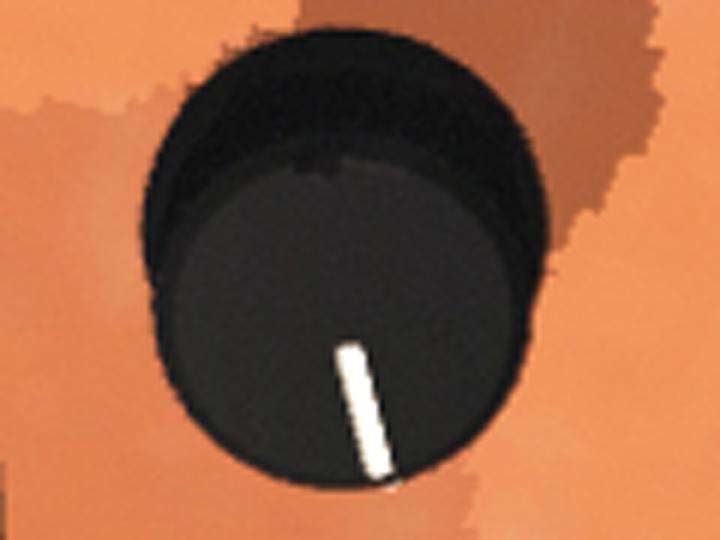

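Emit:
jog_arm(
  plan=[0, 0, 0.2, 2, 0.25, -0.1, 0.5, 0, 0, 0.2, 4, 0.25, -0.1, 0.5, 0, 0, 0.2, 6, 0.25, -0.1, 0.5, 0, 0, 0.2, 6.9, 0.25, -0.1, 0.5, 0, 0, 0.2, 6.9, 0.25, -0.1, 0.5],
)

```text
time: 8.55
tool_pos: [0.4736, 0.3904, -0.0226]
tool_rot: [1.646, 1.566, -2.72]
contact_force: [-0.9, -0.1, 0.5]
opening: 0.0689
```

```bash
python3 - <<'E'
from h import *
s=observe();print(s["time"],s["tool_pos"],s["opening"],s["contact_force"])
a=np.radians(110)
D=pose((0.4755,0.3915,-0.020),(0,0,-1),(np.cos(a),np.sin(a),0));togo(D)
c=cams.read_camera("wrist");cv2.imwrite("pics/w10.png",c["image"][:,:,::-1])
E
```

```text
8.55 [ 0.47359457  0.39036131 -0.02260847] 0.06891817825545622 [-0.91158393 -0.09420252  0.48054294]
turn deg [-0.18 -0.02 -0.26] shift cm [-0.26 -0.22  0.04]
```

View pics/w10.png

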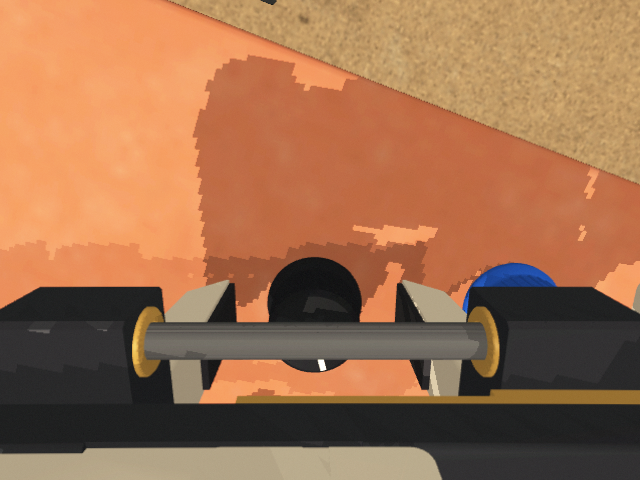

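Emit:
jog_arm(
  plan=[0, 0, -0.2, -0.3, -0.2, 0, 0.5, 0, 0, -0.2, -0.3, -0.2, 0, 0.5, 0, 0, -0.2, -0.3, -0.2, 0, -1, 0, 0, -0.2, -0.3, -0.2, 0, -1, 0, 0, -0.2, -0.3, -0.2, 0, -1, 0, 0, -0.2, -0.3, -0.2, 0, -1, 0, 0, -0.2, -0.3, -0.2, 0, -1, 0, 0, -0.2, -0.3, -0.2, 0, -1, 0, 0, -0.2, -0.3, -0.2, 0, -1],
  newtons=20,
)

```text
time: 9.5
tool_pos: [0.4758, 0.3912, -0.0193]
tool_rot: [2.12, 1.571, -2.247]
contact_force: [0.0, -0.7, -0.2]
opening: 0.0353
```

```bash
python3 - <<'E'
from h import *
import pickle
s=observe();print(s["time"],s["tool_pos"],s["opening"],s["contact_force"])
a=np.radians(110)
T=tool();print((np.linalg.inv(T)@[0.4755,0.3915,0,1]).round(4))
c=cams.read_camera("wrist");crop(c,"w11.png",220,220,410,380,4)
E
```

```text
9.5 [ 0.47576605  0.39124064 -0.01934309] 0.03532331408147587 [ 0.03265357 -0.69369905 -0.19512776]
[-1.93e-02  2.00e-04  3.00e-04  1.00e+00]
```

View pics/w11.png

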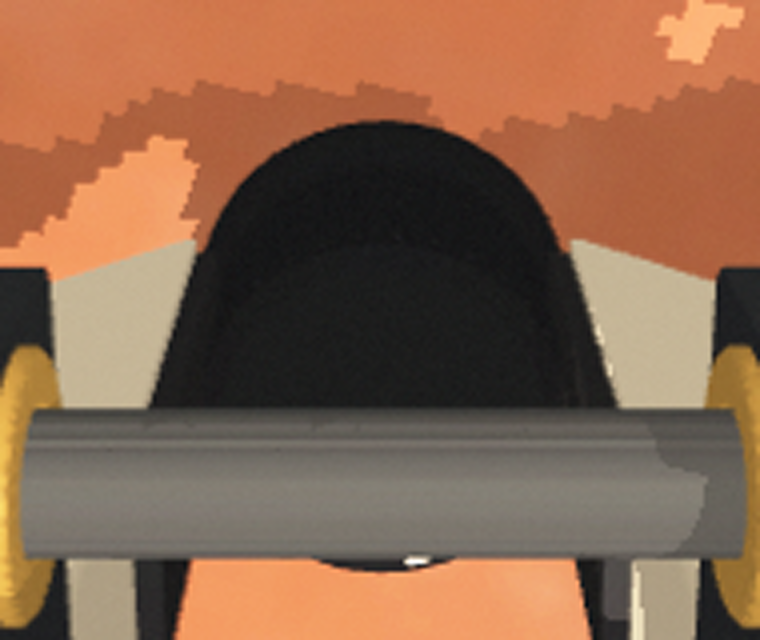

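Gripped: the opening is 35.3 mm. Lifting, then on to a pre-insertion pose above the spindle.

Emit:
jog_arm(
  plan=[0, 0, 0, -4, 0, 0, -1, 0, 0, 0, -9, 0, 0, -1, 0, 0, 0, -14, 0, 0, -1, 0, 0, 0, -18, 0, 0, -1, 0, 0, 0, -18, 0, 0, -1, 0, 0, 0, -18, 0, 0, -1],
)

```text
time: 10.15
tool_pos: [0.4759, 0.3914, 0.1613]
tool_rot: [-1.392, 1.569, 0.525]
contact_force: [0.1, 0.1, 0.3]
opening: 0.0352
```

```bash
cat > ringf.py <<'E'
from h import *
yaw=np.radians(6.5);t=np.radians(25)
X=np.array([np.cos(t)*np.cos(yaw),np.cos(t)*np.sin(yaw),np.sin(t)]);Z=np.array([-np.sin(t)*np.cos(yaw),-np.sin(t)*np.sin(yaw),np.cos(t)]);Y=np.cross(Z,X)
O=np.array([0.6522,0.0459,0.0663])
def ins(phi,h,d=0.0193,jp=78.,O=O):
    "tool pose so knob pointer at ring angle phi (deg), underside h above plate"
    a=np.radians(phi+jp); return pose(O+Z*(h-d),-Z,X*np.cos(a)+Y*np.sin(a))
E
python3 - <<'E'
from ringf import *
s=observe();print(s["time"],s["tool_pos"],s["opening"],s["qpos"].round(2))
togo(ins(51,0.05))
c=cams.read_camera("wrist");cv2.imwrite("pics/w12.png",c["image"][:,:,::-1])
E
```

```text
10.15 [0.47594169 0.39137942 0.16131219] 0.0351641430970007 [ 0.56  0.53  1.31 -0.    1.3  -1.35]
turn deg [-25.27  11.11 -22.53] shift cm [  6.71  -3.59 -38.18]
```

View pics/w12.png

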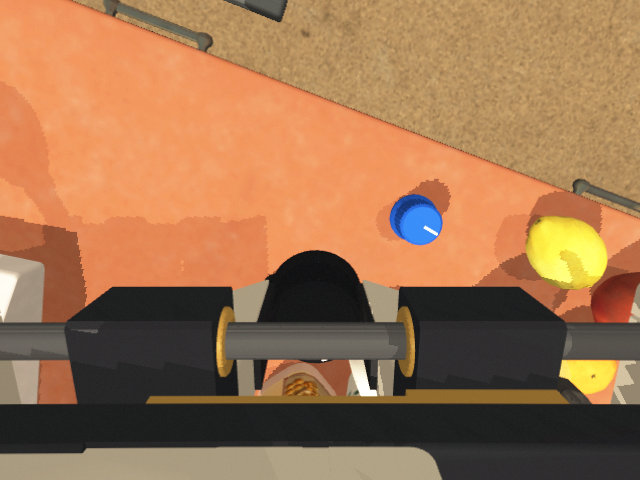

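Emit:
jog_arm(
  plan=[-25.3, 11.1, -22.5, 4, -3.6, -38.2, -1, -25.3, 11.1, -22.5, 4, -3.6, -38.2, -1, -25.3, 11.1, -22.5, 4, -3.6, -38.2, -1, -25.3, 11.1, -22.5, 4, -3.6, -38.2, -1, -25.3, 11.1, -22.5, 4, -3.6, -38.2, -1, -25.3, 11.1, -22.5, 4, -3.6, -38.2, -1, -25.3, 11.1, -22.5, 4, -3.6, -38.2, -1, -25.3, 11.1, -22.5, 6.7, -3.6, -38.2, -1, -25.3, 11.1, -22.5, 6.7, -3.6, -38.2, -1, -25.3, 11.1, -22.5, 6.7, -3.6, -38.2, -1],
)

```text
time: 11.2
tool_pos: [0.6374, 0.0433, 0.0905]
tool_rot: [-2.25, 1.142, 0.113]
contact_force: [0.3, 0.3, 1.0]
opening: 0.0355
```

```bash
python3 - <<'E'
from ringf import *
s=observe();print(s["time"],s["tool_pos"],s["opening"],s["qpos"].round(2),s["qvel"].round(2),s["contact_force"].round(2))
togo(ins(51,0.05)); togo(ins(51,0.02))
for n in("scene","side","wrist"):
    d=cams.read_camera(n); u=proj(d,O+Z*.03).astype(int)
    if n=="wrist": cv2.imwrite("pics/w13.png",d["image"][:,:,::-1])
    else: crop(d,f"{n}13.png",u[0]-50,u[1]-50,u[0]+50,u[1]+40,7);print(n,u-50)
E
```

```text
11.2 [0.63740352 0.04325207 0.09052291] 0.035459061336627275 [-0.1   0.45  1.79  0.19  0.49 -2.61] [ 0.04 -0.04 -0.01 -0.    0.    0.01] [0.3  0.32 1.01]
turn deg [-0.11  0.27 -0.37] shift cm [-0.24 -0.32 -0.14]
turn deg [-0.11  0.27 -0.37] shift cm [ 2.76 -0.34 -0.15]
scene [363 119]
side [256 141]
```

View pics/scene13.png

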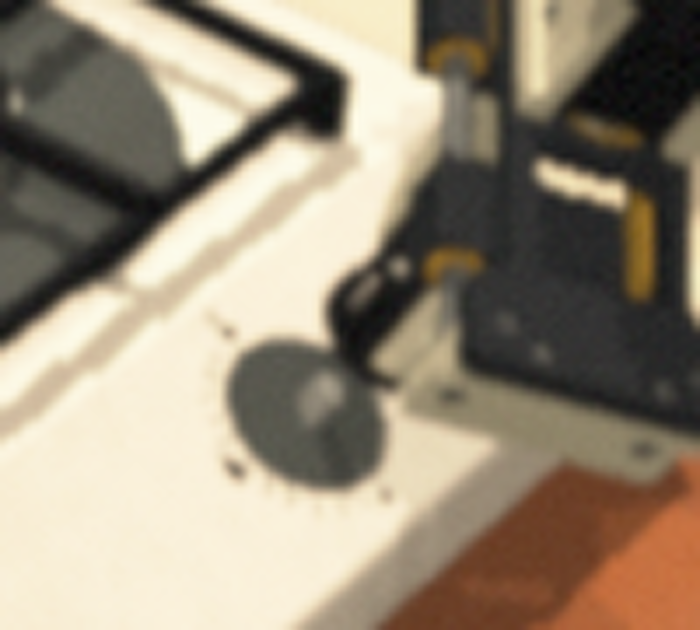

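View pics/side13.png

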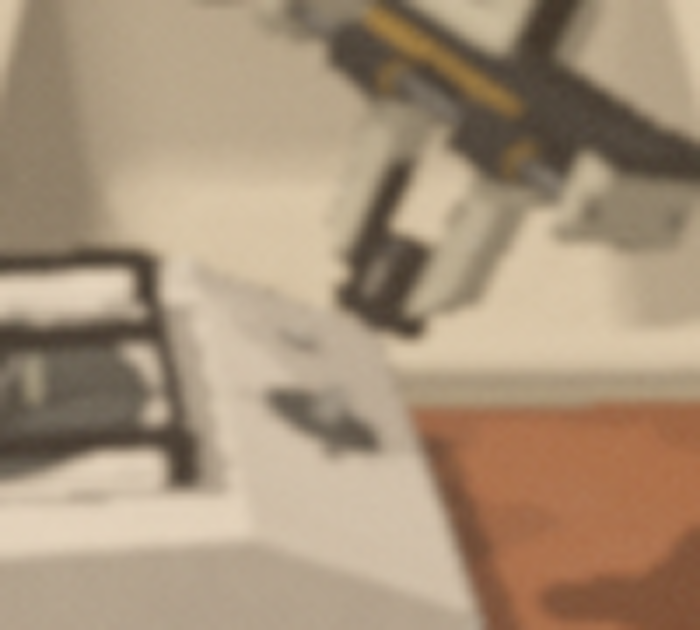

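View pics/w13.png

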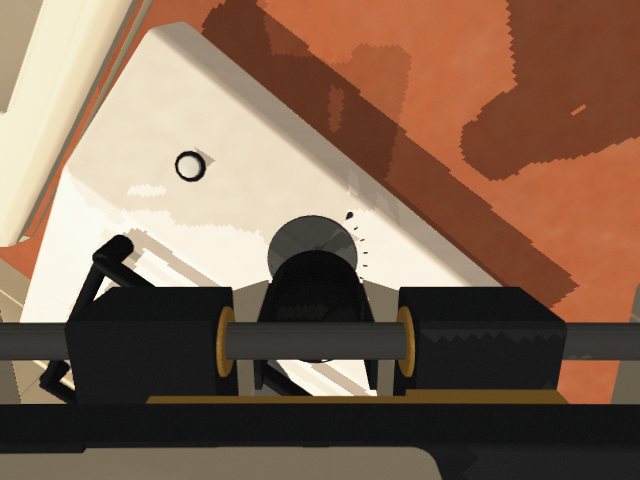

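```bash
python3 - <<'E'
from ringf import *
d=cams.read_camera("side");T=tool();sc=cams.read_camera("scene");w=cams.read_camera("wrist")
K0=(T@[-.0193,0,0,1])[:3]
for s in (0,.032): 
  k=(T@[-.0193-s,0,0,1])[:3];print("knob",s,((proj(d,k)-[256,141])*7).round(0),((proj(sc,k)-[363,119])*7).round(0),proj(w,k).round(1))
for h in (0,.0135): print("axis",h,((proj(d,O+Z*h)-[256,141])*7).round(0),((proj(sc,O+Z*h)-[363,119])*7).round(0),proj(w,O+Z*h).round(1))
# skirt outline ends in side
v=T[:3,:3]
r=K0-O;print("offset in ring",[(r@a*1000).round(1) for a in (X,Y,Z)], "axis err deg",np.degrees(np.arccos(-T[:3,0]@Z)))
crop(w,"w14.png",240,200,400,320,5)
E
```

```text
knob 0 [373. 309.] [382. 319.] [314.6 291.1]
knob 0.032 [406. 237.] [436. 257.] [314.6 323.3]
axis 0 [320. 418.] [304. 408.] [313.  257.2]
axis 0.0135 [334. 388.] [325. 384.] [312.9 264.6]
offset in ring [np.float64(-0.2), np.float64(1.1), np.float64(50.1)] axis err deg 0.1011179235942416
```

View pics/w14.png

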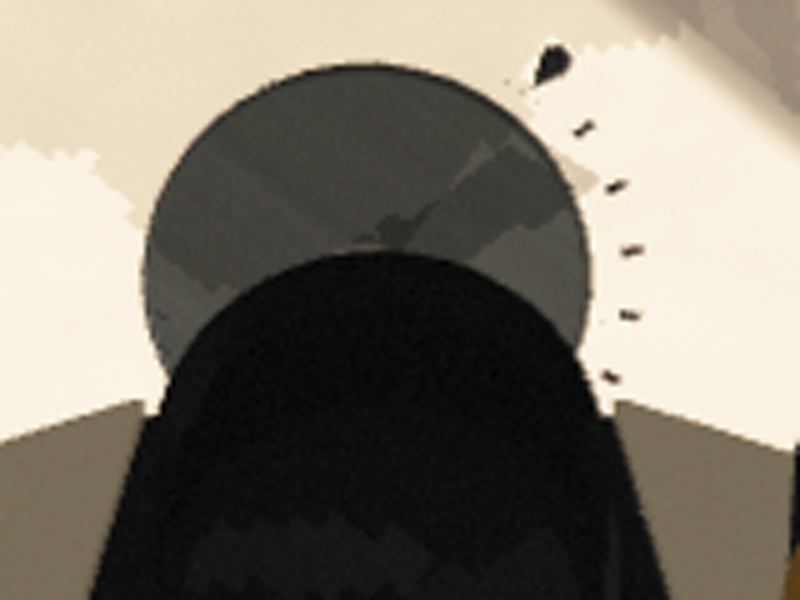

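```bash
python3 - <<'E'
from ringf import *
print(observe()["time"],observe()["qvel"].round(3))
togo(ins(51,0.05));togo(ins(51,0.017))
E
```

```text
11.5 [-0.004 -0.001 -0.001  0.003 -0.001 -0.001]
turn deg [ 0.14  0.04 -0.05] shift cm [ 0.03  0.07 -0.07]
turn deg [ 0.14  0.04 -0.05] shift cm [ 3.33  0.06 -0.07]
```

Emit:
jog_arm(
  plan=[0, 0, 0, 1.2, 0.05, -0.05, -1, 0, 0, 0, 2.4, 0.05, -0.05, -1, 0, 0, 0, 3.3, 0.05, -0.05, -1, 0, 0, 0, 3.3, 0.05, -0.05, -1, 0, 0, 0, 3.3, 0.05, -0.05, -1, 0, 0, 0, 3.3, 0.05, -0.05, -1],
)

```text
time: 12.1
tool_pos: [0.6531, 0.0449, 0.0639]
tool_rot: [-2.254, 1.136, 0.112]
contact_force: [0.7, -0.3, 0.0]
opening: 0.035
```

```bash
python3 - <<'E'
from ringf import *
s=observe();print(s["time"],s["contact_force"].round(2),s["qvel"].round(3))
T=tool();r=(T@[-.0193,0,0,1])[:3]-O;print("offset in ring",[(r@a*1000).round(1) for a in (X,Y,Z)]);togo(ins(51,0.017))
for n in("scene","side","wrist"):
    d=cams.read_camera(n); u=proj(d,O+Z*.015).astype(int)
    crop(d,f"{n}15.png",u[0]-40,u[1]-40,u[0]+40,u[1]+40,8)
    k=[proj(d,(T@[-.0193,.021*np.cos(a),.021*np.sin(a),1])[:3])-u+40 for a in np.linspace(0,6.28,5)];print(n,[(q*8).round(0).tolist() for q in k])
E
```

```text
12.1 [ 0.66 -0.31  0.03] [-0.001 -0.008 -0.001 -0.001  0.    -0.002]
offset in ring [np.float64(-0.3), np.float64(-1.1), np.float64(16.8)]
turn deg [ 0.04  0.03 -0.11] shift cm [-0.02 -0.09  0.07]
scene [[408.0, 340.0], [331.0, 389.0], [256.0, 297.0], [334.0, 250.0], [408.0, 340.0]]
side [[368.0, 316.0], [371.0, 346.0], [291.0, 314.0], [290.0, 284.0], [368.0, 316.0]]
wrist [[308.0, -28.0], [672.0, 320.0], [310.0, 650.0], [-55.0, 322.0], [307.0, -28.0]]
```

View pics/side15.png

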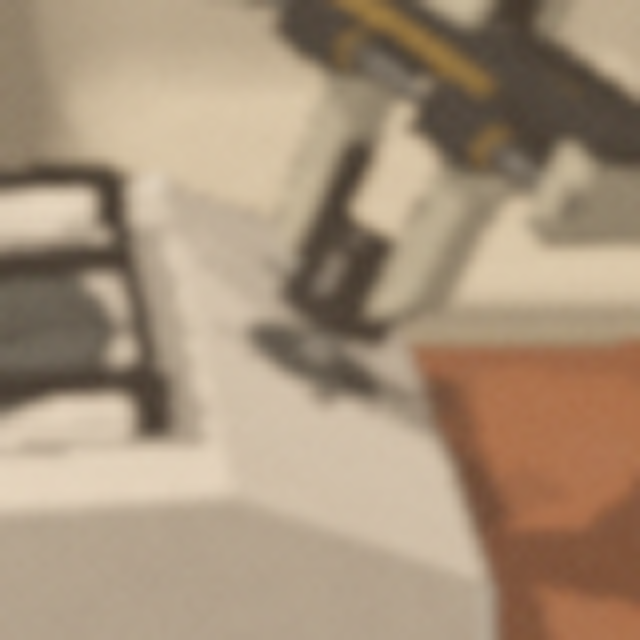

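View pics/scene15.png

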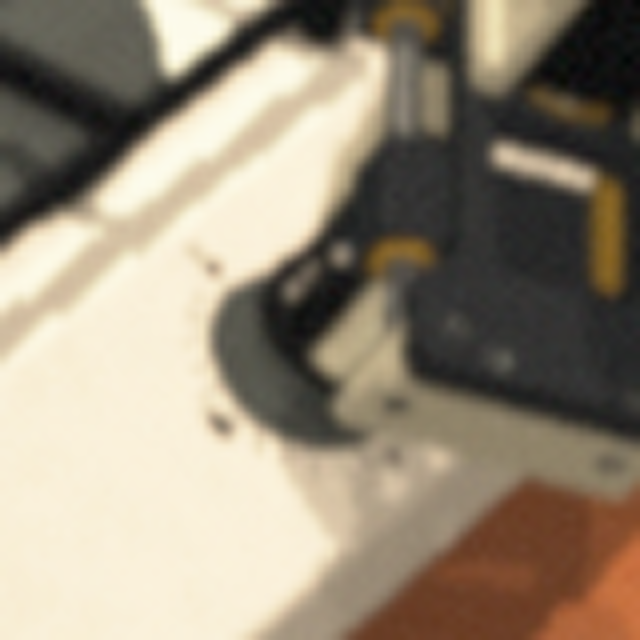

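View pics/wrist15.png

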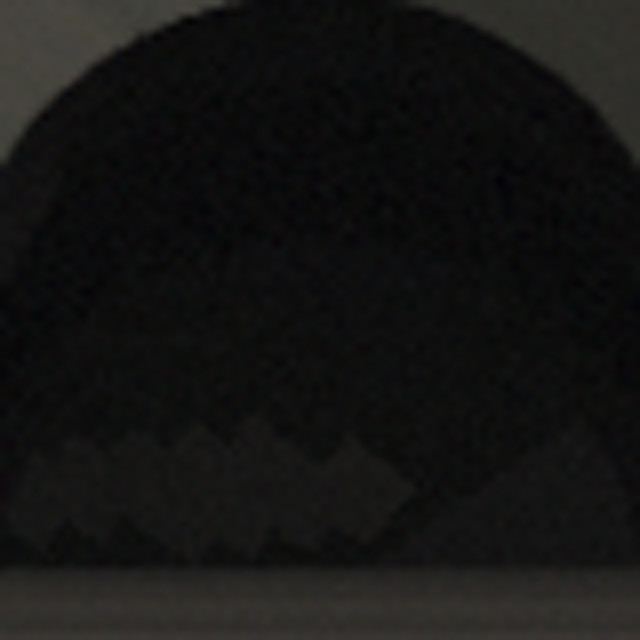

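Emit:
jog_arm(
  plan=[0, 0, 0, 0, -0.05, 0.05, -1, 0, 0, 0, 0.3, -0.05, 0.05, -1, 0, 0, 0, 0.5, -0.05, 0.05, -1, 0, 0, 0, 0.7, -0.05, 0.05, -1, 0, 0, 0, 0.7, -0.05, 0.05, -1],
)

```text
time: 12.75
tool_pos: [0.6558, 0.046, 0.057]
tool_rot: [-2.253, 1.137, 0.112]
contact_force: [0.2, -0.5, -0.5]
opening: 0.0353
```

```bash
cat > st.py <<'E'
from ringf import *
s=observe();T=tool(s);f=s["contact_force"];r=(T@[-.0193,0,0,1])[:3]-O
z=T[:3,2];phi=np.degrees(np.arctan2(z@Y,z@X))-78
print("t",s["time"],"F ring",[(f@a).round(1) for a in (X,Y,Z)],"M ring",[(s["torque"]@a).round(2) for a in (X,Y,Z)],"off mm",[(r@a*1000).round(1) for a in (X,Y,Z)],"phi",phi.round(1),"open",s["opening"].round(4),"tilt",np.degrees(np.arccos(-T[:3,0]@Z)).round(2),"q6",s["qpos"][5].round(2))
E
python3 st.py
```

```text
Traceback (most recent call last):
  File "st.py", line 4, in <module>
    print("t",s["time"],"F ring",[(f@a).round(1) for a in (X,Y,Z)],"M ring",[(s["torque"]@a).round(2) for a in (X,Y,Z)],"off mm",[(r@a*1000).round(1) for a in (X,Y,Z)],"phi",phi.round(1),"open",s["opening"].round(4),"tilt",np.degrees(np.arccos(-T[:3,0]@Z)).round(2),"q6",s["qpos"][5].round(2))
                                                                                                                                                                                                  ^^^^^^^^^^^^^^^^^^
AttributeError: 'float' object has no attribute 'round'
```

```bash
sed -i 's/s\["opening"\].round(4)/round(s["opening"],4)/' st.py; python3 st.py
```

```text
t 12.75 F ring [np.float64(-0.1), np.float64(-0.6), np.float64(-0.5)] M ring [np.float64(0.09), np.float64(0.21), np.float64(-0.03)] off mm [np.float64(-0.6), np.float64(-0.3), np.float64(9.3)] phi 51.0 open 0.0353 tilt 0.16 q6 -2.63
```

Emit:
jog_arm(
  plan=[0, 0, 0, 0.2, 0.0, 0, -1, 0, 0, 0, 0.3, 0, 0, -1, 0, 0, 0, 0.4, 0, 0, -1, 0, 0, 0, 0.5, 0, 0, -1, 0, 0, 0, 0.5, 0, 0, -1],
)

```text
time: 13.25
tool_pos: [0.6581, 0.0462, 0.0528]
tool_rot: [-2.254, 1.137, 0.112]
contact_force: [0.1, 0.4, -1.1]
opening: 0.0348
```

```bash
python3 st.py
```

```text
t 13.25 F ring [np.float64(-0.4), np.float64(0.4), np.float64(-1.0)] M ring [np.float64(0.09), np.float64(0.15), np.float64(-0.08)] off mm [np.float64(-0.4), np.float64(-0.4), np.float64(4.6)] phi 51.0 open 0.0348 tilt 0.13 q6 -2.63
```

Emit:
jog_arm(
  plan=[0, 0, 0, 0.2, 0.0, 0, -1, 0, 0, 0, 0.3, 0, 0, -1, 0, 0, 0, 0.4, 0, 0, -1, 0, 0, 0, 0.5, 0, 0, -1, 0, 0, 0, 0.5, 0, 0, -1],
)

```text
time: 13.75
tool_pos: [0.6597, 0.0464, 0.0494]
tool_rot: [-2.254, 1.136, 0.112]
contact_force: [-9.8, -2.5, 11.6]
opening: 0.0353
```

```bash
python3 st.py
```

```text
t 13.75 F ring [np.float64(-4.2), np.float64(-1.4), np.float64(14.7)] M ring [np.float64(-0.0), np.float64(0.86), np.float64(-0.03)] off mm [np.float64(-0.3), np.float64(-0.4), np.float64(0.8)] phi 51.1 open 0.0353 tilt 0.12 q6 -2.63
```

```bash
python3 - <<'E'
from ringf import *
T=tool()
for n in("scene","side"):
    d=cams.read_camera(n); u=proj(d,O+Z*.015).astype(int)
    crop(d,f"{n}16.png",u[0]-40,u[1]-40,u[0]+40,u[1]+40,8)
E
```

```text
(no output)
```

View pics/side16.png

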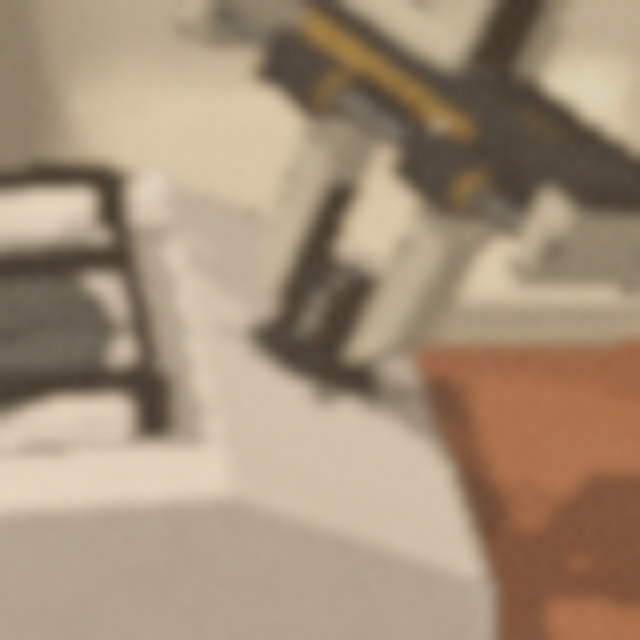

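View pics/scene16.png

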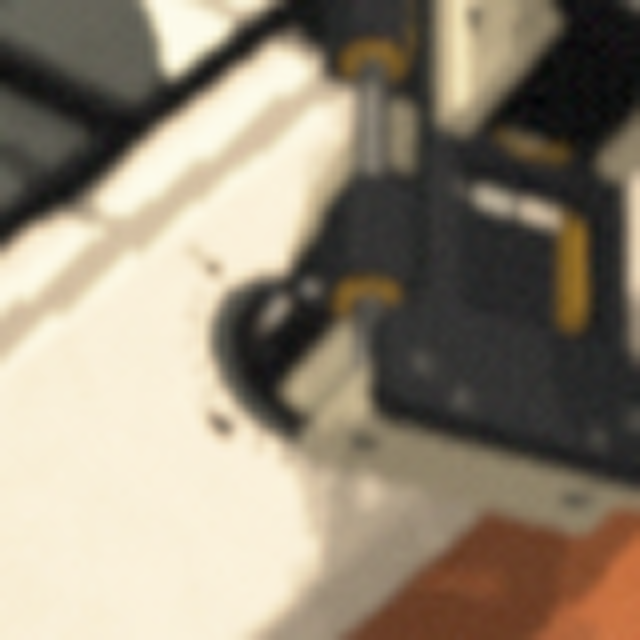

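In the side view the skirt sits flush on the ring plate, and contact came at h≈0.8 mm with 15 N. The knob is home. Now turning clockwise.

Emit:
jog_arm(
  plan=[6, 0, 0, 0, 0, 0, -1, 12, 0, 0, 0, 0, 0, -1, 18, 0, 0, 0, 0, 0, -1, 24, 0, 0, 0, 0, 0, -1, 30, 0, 0, 0, 0, 0, -1, 35, 0, 0, 0, 0, 0, -1, 40, 0, 0, 0, 0, 0, -1, 45, 0, 0, 0, 0, 0, -1, 50, 0, 0, 0, 0, 0, -1, 50, 0, 0, 0, 0, 0, -1],
)

```text
time: 14.85
tool_pos: [0.6606, 0.046, 0.0499]
tool_rot: [-1.38, 1.134, 0.11]
contact_force: [-7.3, -3.3, 10.6]
opening: 0.035
```

```bash
python3 st.py
```

```text
t 14.85 F ring [np.float64(-2.4), np.float64(-2.5), np.float64(12.8)] M ring [np.float64(-0.2), np.float64(0.46), np.float64(-0.01)] off mm [np.float64(0.7), np.float64(-0.8), np.float64(0.9)] phi 0.9 open 0.035 tilt 0.08 q6 -1.76
```

Emit:
jog_arm(
  plan=[3, 0, 0, 0, 0, 0, -1, 6, 0, 0, 0, 0, 0, -1, 9, 0, 0, 0, 0, 0, -1, 11, 0, 0, 0, 0, 0, -1, 11, 0, 0, 0, 0, 0, -1],
)

```text
time: 15.35
tool_pos: [0.6606, 0.0459, 0.0499]
tool_rot: [-1.19, 1.134, 0.11]
contact_force: [-6.5, -4.2, 10.6]
opening: 0.0349
```

```bash
python3 st.py; python3 - <<'E'
from ringf import *
for n in("scene","side","wrist"):
    d=cams.read_camera(n); u=proj(d,O+Z*.03).astype(int)
    crop(d,f"{n}17.png",u[0]-50,u[1]-40,u[0]+50,u[1]+40,8)
    print(n,[((proj(d,O+Z*.0315+(X*np.cos(a)+Y*np.sin(a))*.017)-u+[50,40])*8).round(0).tolist() for a in np.radians([-20,-10,0,10,20])])
E
```

```text
t 15.35 F ring [np.float64(-1.8), np.float64(-3.4), np.float64(12.5)] M ring [np.float64(-0.36), np.float64(0.47), np.float64(-0.02)] off mm [np.float64(0.7), np.float64(-0.9), np.float64(0.9)] phi -10.0 open 0.0349 tilt 0.09 q6 -1.57
scene [[373.0, 264.0], [365.0, 267.0], [357.0, 272.0], [351.0, 279.0], [346.0, 286.0]]
side [[359.0, 296.0], [358.0, 299.0], [358.0, 302.0], [360.0, 305.0], [363.0, 309.0]]
wrist [[417.0, 651.0], [476.0, 645.0], [533.0, 629.0], [587.0, 605.0], [636.0, 573.0]]
```

View pics/scene17.png

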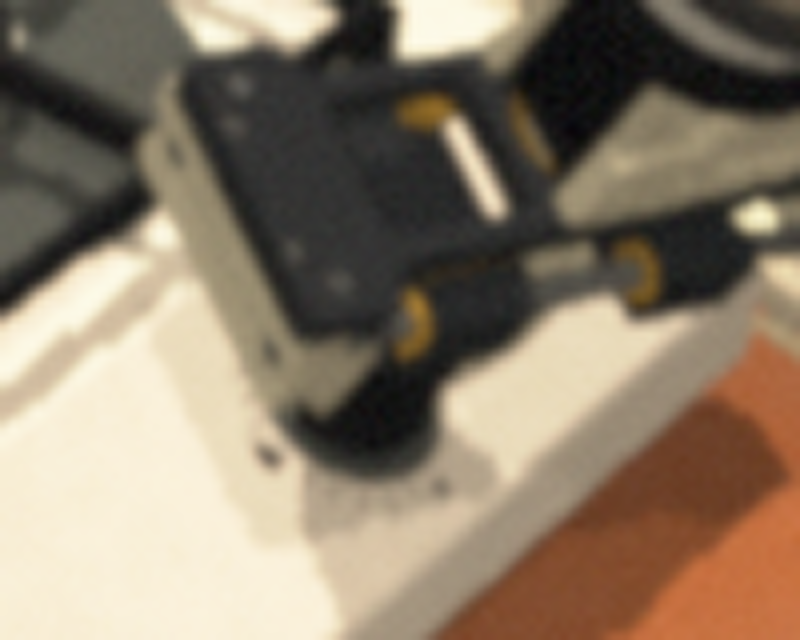

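View pics/wrist17.png

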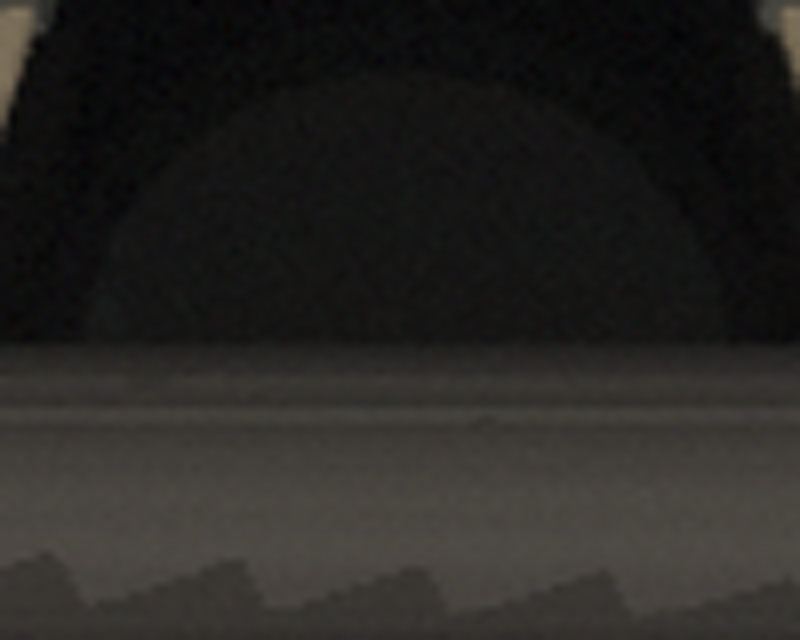

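Emit:
jog_arm(
  plan=[-4, 0, 0, -0.05, 0, 0, -1, -8, 0, 0, -0.1, 0, 0, -1, -10, 0, 0, -0.1, 0, 0, -1, -10, 0, 0, -0.1, 0, 0, -1, -10, 0, 0, -0.1, 0, 0, 0.3, -10, 0, 0, -0.1, 0, 0, 0.3, -10, 0, 0, -0.1, 0, 0, 0.3, -10, 0, 0, -0.1, 0, 0, 0.3, -10, 0, 0, -0.1, 0, 0, 0.3],
)

```text
time: 16.4
tool_pos: [0.6596, 0.0465, 0.0491]
tool_rot: [-1.363, 1.137, 0.112]
contact_force: [-0.7, 0.6, -0.3]
opening: 0.0593
```

```bash
python3 st.py
```

```text
t 16.4 F ring [np.float64(-0.7), np.float64(0.7), np.float64(-0.0)] M ring [np.float64(0.08), np.float64(0.14), np.float64(-0.05)] off mm [np.float64(-0.5), np.float64(-0.2), np.float64(0.6)] phi 0.0 open 0.0593 tilt 0.14 q6 -1.74
```

Emit:
jog_arm(
  plan=[0, 0, 0, -2, 0, 0, 0.3, 0, 0, 0, -5, 0, 0, 0.5, 0, 0, 0, -9, 0, 0, 0.5, 0, 0, 0, -13, 0, 0, 0.5, 0, 0, 0, -13, 0, 0, 0.5, 0, 0, 0, -13, 0, 0, 0.5, 0, 0, 0, -13, 0, 0, 0.5],
)

```text
time: 17.1
tool_pos: [0.6049, 0.0404, 0.166]
tool_rot: [-1.362, 1.138, 0.113]
contact_force: [-0.1, -1.2, -1.2]
opening: 0.0688
```

```bash
python3 st.py; python3 - <<'E'
from ringf import *
import pickle
for n in("scene","side","wrist"):
    d=cams.read_camera(n);pickle.dump(d,open(n+"18.pkl","wb")); u=proj(d,O+Z*.03).astype(int)
    if n!="wrist": crop(d,f"{n}18.png",u[0]-40,u[1]-30,u[0]+40,u[1]+40,8)
    else: x0,y0=u-[60,50];crop(d,f"{n}18.png",x0,y0,x0+120,y0+100,6);cv2.imwrite("pics/w18.png",d["image"][:,:,::-1]);print(x0,y0)
    print(n,[(proj(d,O+Z*.032+(X*np.cos(a)+Y*np.sin(a))*.017)-u+[40,30]).round(1).tolist() for a in np.radians([-20,-10,0,10,20])],(proj(d,O+Z*.032)-u+[40,30]).round(1))
E
```

```text
t 17.1 F ring [np.float64(-0.7), np.float64(-1.2), np.float64(-1.0)] M ring [np.float64(0.09), np.float64(0.13), np.float64(-0.05)] off mm [np.float64(-0.9), np.float64(-0.1), np.float64(129.8)] phi 0.0 open 0.0688 tilt 0.22 q6 -1.7
scene [[36.8, 22.9], [35.7, 23.3], [34.7, 23.9], [33.9, 24.7], [33.4, 25.7]] [40.6 30.1]
side [[34.9, 26.9], [34.8, 27.2], [34.8, 27.6], [35.0, 28.0], [35.4, 28.5]] [40.5 29.7]
254 189
wrist [[37.7, 54.4], [41.8, 54.6], [46.0, 54.1], [50.0, 53.0], [53.7, 51.1]] [41.  31.5]
```

View pics/wrist18.png

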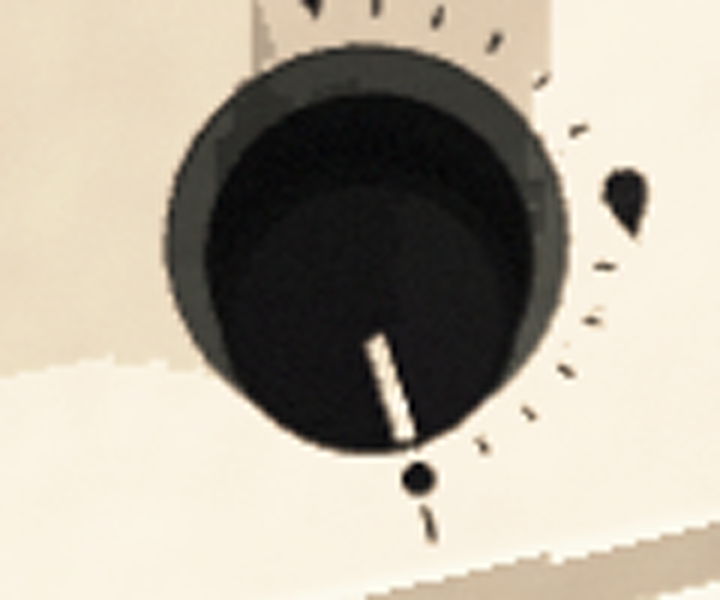

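View pics/side18.png

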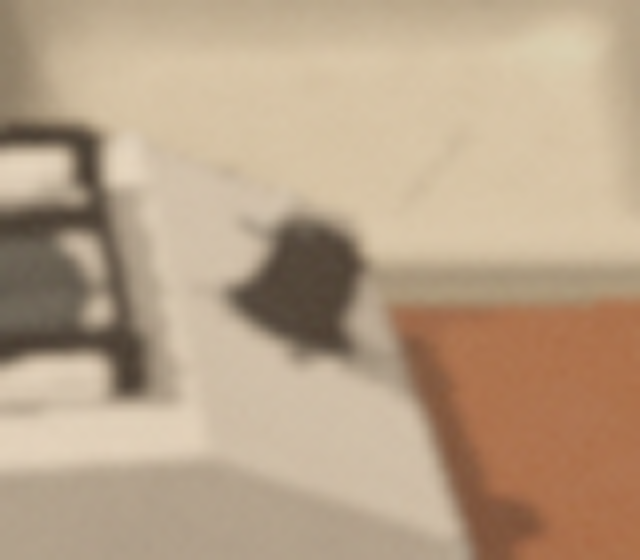

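View pics/scene18.png

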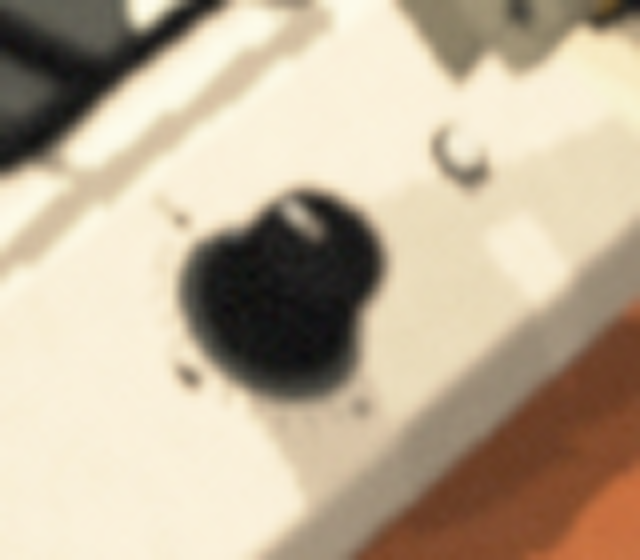

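```bash
python3 - <<'E'
from ringf import *
import pickle
w=pickle.load(open("wrist18.pkl","rb"));sc=pickle.load(open("scene18.pkl","rb"))
us=proj(sc,O+Z*.03).astype(int)
a=(254+404.5/6-.5,189+440/6-.5); b=us+[-40,-30]+np.array([286,203])/8-.5
p,e=tri([(w,a),(sc,b)]);r=p-O;print("tri tip ring mm",[(r@v*1000).round(1) for v in (X,Y,Z)],np.round(e,4))
q=onplane(w,a,n=Z,p=O+Z*.032)-O;print("tip on plane",[(q@v*1000).round(1) for v in (X,Y)])
a2=(254+375/6-.5,189+340/6-.5);q2=onplane(w,a2,n=Z,p=O+Z*.032)-O;d=q-q2;print("line angle",np.degrees(np.arctan2(d@Y,d@X)))
s0=cv2.imread("pics/scene0.png")[:,:,::-1].astype(int);df=np.abs(s0-sc["image"]).max(2)
for n,(x,y,X2,Y2) in dict(pump=(205,330,255,410),mug=(198,278,275,345),jar=(228,243,272,300)).items(): print(n,"changed px",(df[y:Y2,x:X2]>50).mean().round(3))
c=cams.read_camera("wrist");print("marks off predicted",proj(w,O+X*.0325),"obs",254+418/6,189+479/6)
E
```

```text
tri tip ring mm [np.float64(15.4), np.float64(1.0), np.float64(32.6)] [0.0006 0.0006]
tip on plane [np.float64(16.2), np.float64(0.9)]
line angle 3.885353648194399
pump changed px 0.003
mug changed px 0.0
jar changed px 0.0
marks off predicted [323.48955023 268.63643777] obs 323.6666666666667 268.8333333333333
```

The pointer tip triangulates to 32.6 mm above the plate, so the knob is fully home. Its sideways error is about 1 mm, at an angle of roughly 3–4°. The bystanders have not moved and the gripper is clear, so I'm handing in.

```bash
python3 -c "
from cell import robot; print(robot.hand_in())"
```

```text
the job is handed in; nothing more can be done
None
```

The knob is on the spindle and fully home, the tap is turned to off, and the job was handed in at about 17 s. No verdict was reported.

**What I did:** I picked up the larger black knob and brought it to the spindle's flat, which I measured at about 51° anticlockwise of the off dot. It slipped on without any search and seated on the ring plate at about 15 N. I then turned it clockwise about 61° (roughly 10° past the dot, to take up the play and bring the tap to its stop). Then I turned it back to the dot, let go and withdrew.

**Last checks:**
- **Seating:** the pointer tip triangulates to about 32.6 mm above the plate, which fits a fully seated knob. The side view shows the skirt flush on the plate.
- **Pointer:** it is 1 mm sideways of the off dot line, about 4° anticlockwise.
- **Bystanders and gripper:** the soap pump, mug and honey jar show no change in the scene picture. The gripper is about 13 cm back from the knob.

**What disagreed or failed:**
- **First grasp missed:** the fingers closed above the knob and left it where it stood. Seen by the cameras, the real fingertips sit about 30 mm behind the reported TCP, not at it. I used that offset from then on.
- **Ring plate height:** I measured 66.3 mm against the stated 67 mm, within the calibration.
- **End stop:** I felt no clear torque when turning past the off dot, so I have only the pointer position, not the stop itself, as evidence that the tap is shut.

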